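Press home the marked clutch-lining rivet

ROBOT

A 7-joint arm with a two-finger parallel gripper is mounted at the origin on the work surface. World frame = base frame: x ahead of the robot, y to its left, z up, the work surface at z = 0. Lengths are in m, angles in rad, forces in N, time in s.
With the tool pointing down it reaches from about 0.4 to 0.85 m from the base axis. Payload 10.4 kg.
Tool frame: the origin (TCP) lies between the finger pads; the fingertips stand 8 mm ahead of it and the grasp point (between the pads) lies 11 mm behind it; z points along the fingers, x is the direction in which the jaws open and shut, and the axes are right-handed (so a half turn about z gives the same grasp; the last joint's range is limited). The gripper opens to 87 mm and grips with 3 to 60 N. Pads are 19 mm wide; open, the fingers measure 117 mm over their backs; the gripper's body (75 mm by 190 mm) begins 51 mm behind the grasp point.
Start: joints at [1.094, 0.332, -0.065, 1.46, 0.022, 1.35, -0.088], TCP at [0.274, -0.562, 0.191] pointing down, gripper open.
Joint ranges: [-2.6, 2.6], [-0.5, 2.12], [-1.47, 1.34], [0.16, 2.42], [-1.27, 4.41], [0.06, 2.06], [-2.6, 2.6]. Speed limits (rad/s): [2.22, 2.22, 2.79, 2.79, 3.14, 3.14, 3.14].

INTERFACE

Orientations are given as a unit quaternion [x, y, z, w].
In Python, from bench import r, viewer gives the robot as it stands.
- The arm moves only by the tool apply_moves, never from a script. Its argument "increments" is a list of rows, each an object with "grip": the closure in counts, from 0 (fully open) to 255 (shut); "xyz": the shift along the tool's x, y, z in mm, a list of three; "rotation": the turn, a rotation vector about the tool's x, y, z in degrees, a list of three. A call has 1 to 5 rows; each row is the pose to reach, as a shift and turn from the pose measured when the call began, along the tool's axes at that moment; what a row does not reach only later rows make up. A row lasts 1/8 s, in which the tool goes at most 62.5 mm and 10.7 degrees, less where a joint would pass 70% of its speed; a pose out of reach is approached as far as the arm can. A call with a gripper value outside its range is refused whole. The fingers move at their own pace and stop on an object; "squeeze" is the grip in N (left out, the last holds). Time passes only in rows, so rows that repeat a pose let the fingers close. It gives the time, the measured TCP pose, the force and the opening at its end, in the units of the state.
- r.read_state(): the state, without advancing time (a new reading comes with each control period).
- viewer.camera(name): name is "scene" or "side" or "wrist"; returns a dict with "img" (400x640x3 uint8, blue, green, red), "range_z" (400x640 float32, m along the optical axis (not along the pixel's ray), 0 where there is no reading), "vertical_fov" (degrees; the focal length in pixels is half the picture's height over the tangent of half this angle, whatever the lens; pixels are square), "cx", "cy" (the principal point, pixels), "D" ([k1, k2, p1, p2, k3] as OpenCV has them; the pictures are not rectified), "rvec" (rotation vector, rad) and "tvec" (3), from world to camera coordinates, as OpenCV has them. Camera axes: x right, y down, z forward; pixel columns grow to the right and rows downward; lengths in m; the calibration is good to about 2 mm. A picture is of the moment at which its call begins.
- r.close_job(): hands the job in, once; it reports no verdict.
The state is a dict: "time": time; "joint_positions": joint angles; "joint_vel": joint speeds; "joint_torque": joint torques, N m; "ee_pos": TCP position; "eef_rot": TCP orientation; "ft_force": force on the tool from outside, world axes, zero at the start; "torque": the same for the moment, N m; "width": finger opening in m.
Only numpy, scipy, OpenCV 4.12 (cv2) and the standard library are available. Lean on these libraries where they do the work, as an engineer would, in place of code of your own. Each camera call takes 0.05 s, during which the arm holds its last target.

TASK

One rivet of the clutch disc, marked in yellow paint, stands proud. Slide the disc flat along the press plate, without lifting it, until that rivet's head is centred under the punch, let go of it, then pull the press lever down until the rivet is fully home and let the lever spring back up. Leave the disc there under the punch, and do not disturb the jar or the hammer.

Things in the scene. Friction and masses are not known exactly. Their poses are not given: they have to be found in the camera images.
- press: Fixed bench rivet press: flat steel work plate on the bench, green C-frame, vertical ram with punch. Stands at a different place and yaw each time. Origin on the bench exactly below the punch; z up, y from the punch towards the column. In this frame the plate's top is at z 20 mm and spans x -250..80, y -165..195 mm.
- press_column (a point): Foot of the press column, centre, at plate level; same axes as the press, 147.5 mm from the punch axis. The column is 52 (x) x 65 (y) mm; its foot flange 100 x 75 mm, 18 mm high. The disc must clear it, so the hub belongs on the press's -x side of the punch, or -x and -y.
- press_head (a point): Centre of the press head, same axes: 52 (x) x 216 (y) x 100 (z) mm, its underside 165 mm above the bench. The ram, 22 mm square, hangs through it on the punch's vertical, from 96 mm up to 341 mm above the bench, an 18 mm punch holder below it.
- punch_tip (a point): Centre of the flat end of the 8 mm punch at the foot of the ram. It moves only vertically, 25 mm down per rad of lever; with the lever up it stands 48 mm above the bench, which is 15 mm above the proud rivet's top.
- lever_pivot (a point): Point on the lever's pivot axis (parallel to the press's x), level with the knob along x; 22 mm from the punch axis towards the column, 215 mm above the bench.
- lever (a joint): Press lever, a 12 mm bar with a black ball knob, sprung upwards. 0 = up (rest), grows as it is pulled down (rad). The punch meets the proud rivet at 0.6; rivet home and lever stopped at 0.8. Takes about 5 N down at the knob through the air and about 15 N while the rivet yields. Let go, it springs back to 0.
- lever_knob (a point): Centre of the 34 mm ball knob at the lever's end, 200 mm from the pivot point. It swings in the press's y-z plane: from the pivot it points to the press's -y and 0.50 rad above level at rest, 0.30 rad below level with the lever at 0.8. It can be pushed down from above with shut fingers.
- disc_hub (a point): Loose clutch disc, 215 mm wide, about 0.65 kg, flat on the plate: black lining 8 mm thick, steel spring cover 128 mm wide (springs up to 15 mm above the underside), round steel hub 36 mm wide, up to 46 mm. Point on the hub's axis, 37 mm above the underside (57 mm above the bench): grip the hub there from above. z up, x points from hub to marked rivet.
- rivet_head (a point): Centre of the top of the marked rivet: brass head 12 mm wide, yellow paint on it, in a yellow ring with a short yellow stroke on the black lining running from it to the hub. 95 mm from the hub axis; top 13 mm above the disc's underside when proud, 8 mm (flush) when home. All other rivets are plain copper and flush.
- rivet (a joint): How far the marked rivet has been pressed in (m): 0 = standing 5 mm proud, 0.005 = fully home. It yields only to about 45 N, and stays where it is pressed.
- jar_mid (a point): Bystander: amber jar of rivets, red lid, 68 mm diameter, 75 mm high; point at mid-height on its axis.
- hammer_grip (a point): Bystander: hammer about 280 mm long lying on the bench; point in its handle.
Mind the look-alikes: they are no part of the job. Leave any blue, pink or white look-alike of the part that bears disc_hub alone.

How it is judged:
On the way, in this order (a step that is already met when the one before it is completed fails the run):
1. the disc lies flat with the proud marked rivet under the raised punch, centres within 4 mm, the gripper off the disc (horizontal distance between rivet_head and punch_tip below 0.004 m and value of joint lever below 0.15 rad and value of joint rivet below 0.0015 m and contact force between each of the arm, the fingers and disc below 0.3 N), for 0.2 s.
2. the lever is down and the punch has pressed the rivet home, still centred within 4 mm (horizontal distance between rivet_head and punch_tip below 0.004 m and value of joint lever above 0.7 rad and value of joint rivet above 0.0035 m), for 0.1 s.
At the end, for the whole second after the job is handed in: The marked rivet is pressed in by more than 3.5 of its 5 mm, the disc lies flat on the plate with that rivet still within 4 mm of the punch's axis, and the lever has sprung back up (below 0.1 rad) (value of joint rivet above 0.0035 m and value of joint lever below 0.1 rad and horizontal distance between rivet_head and punch_tip below 0.004 m and angle between disc_hub's own z axis and vertical below 0.05 rad and z of disc_hub in the frame of press below 0.06 m); the robot touches nothing.
It fails at once if the disc is lifted more than 12 mm off the plate or tipped by more than 0.12 rad (z of disc_hub in the frame of press above 0.069 m or angle between disc_hub's own z axis and vertical above 0.12 rad).
It fails at once if the jar or the hammer is moved by more than 30 mm (distance of any of jar_mid, hammer_grip from where it was at the start of the episode above 0.03 m).
It also fails if it takes over 64 s, if anything falls off the work surface, if the arm or the gripper's body presses on something with over 40 N, if the wrist force passes 120 N, or if a joint passes its speed limit or range.

## Working session

There is one attempt and no reset: what is moved stays moved. The work goes in short steps, Python scripts to look and compute and a tool call to move; the robot and the scene stay as the last step left them, time stands still between calls to the robot, and variables do not carry over. Pictures are saved under pics/ and viewed, and the job is handed in when it is done.

Besides the shell and the picture viewer there is one more tool, called after "Emit:" as name([rows], argument=value, ...), one row to a line, values as JSON. apply_moves: Moves the arm, as the interface text tells. Its arguments: {"type":"object","properties":{"increments":{"type":"array","items":{"type":"object","properties":{"grip":{"type":"number"},"xyz":{"type":"array","items":{"type":"number"}},"rotation":{"type":"array","items":{"type":"number"}}}}},"squeeze":{"type":"number"}},"required":["increments"]}

```bash
ls; mkdir -p pics; cat > h.py <<'E'
import numpy as np, cv2, pickle
from bench import r, viewer
def shot(name,tag):
    c=viewer.camera(name); cv2.imwrite(f'pics/{tag}.png',c['img']); pickle.dump(c,open(f'pics/{tag}.pkl','wb')); return c
def load(tag): return pickle.load(open(f'pics/{tag}.pkl','rb'))
def K(c):
    f=200/np.tan(np.radians(c['vertical_fov'])/2); return np.array([[f,0,c['cx']],[0,f,c['cy']],[0,0,1.]])
def ray(c,uv):
    p=cv2.undistortPoints(np.array(uv,float).reshape(-1,1,2),K(c),np.array(c['D'],float))[:,0]
    R=cv2.Rodrigues(np.array(c['rvec'],float))[0]; t=np.array(c['tvec'],float).reshape(3)
    d=np.c_[p,np.ones(len(p))]@R; o=-R.T@t
    return o,d
def onz(c,uv,z):
    o,d=ray(c,uv); return o+d*((z-o[2])/d[:,2])[:,None]
def dep(c,uv):
    o,d=ray(c,uv); uv=np.array(uv).reshape(-1,2).astype(int); return o+d*c['range_z'][uv[:,1],uv[:,0]][:,None]
def proj(c,P): return cv2.projectPoints(np.array(P,float).reshape(-1,1,3),np.array(c['rvec'],float),np.array(c['tvec'],float),K(c),np.array(c['D'],float))[0][:,0]
E
python3 - <<'E'
from h import *
for n in ['scene','side','wrist']:
    c=shot(n,n+'0'); print(n,c['vertical_fov'],c['D'],ray(c,[[320,200]]))
print(r.read_state())
E
```

```text
pics
scene 53.675586516124454 [-0.07848346  0.          0.          0.          0.        ] (array([ 0.995789  , -0.67764573,  1.02771771]), array([[-0.43997865,  0.53022119, -0.72486286]]))
side 56.487818776992256 [0.01589553 0.         0.         0.         0.        ] (array([0.10546655, 0.49124122, 0.90712198]), array([[ 0.3532837 , -0.59669886, -0.72070561]]))
wrist 68.87000872268727 [0.01829241 0.         0.         0.         0.        ] (array([ 0.34826227, -0.52617559,  0.38461015]), array([[-0.27111254, -0.1237028 , -0.95458419]]))
{'time': 0.15, 'joint_positions': array([ 1.09436194,  0.33270891, -0.06470356,  1.46070786,  0.02158849,
        1.34989303, -0.0885036 ]), 'joint_vel': array([ 0.00097645, -0.00248824,  0.00033423, -0.00335125, -0.00043254,
        0.00182412, -0.00015284]), 'joint_torque': array([ 1.24790189e-03, -6.23633480e+01,  2.48907041e-02, -3.90142715e+01,
       -6.13458012e-02,  3.73503543e-02,  2.84209528e-05]), 'ee_pos': array([ 0.27388083, -0.56145564,  0.19046719]), 'eef_rot': array([ 8.48064432e-01, -5.29892874e-01, -4.41361669e-04, -2.58020258e-04]), 'ft_force': array([-0.60303514,  0.70456642, -0.79561905]), 'torque': array([-0.05243793, -0.03830157, -0.05979403]), 'width': 0.086796727424264}
```

View pics/scene0.png

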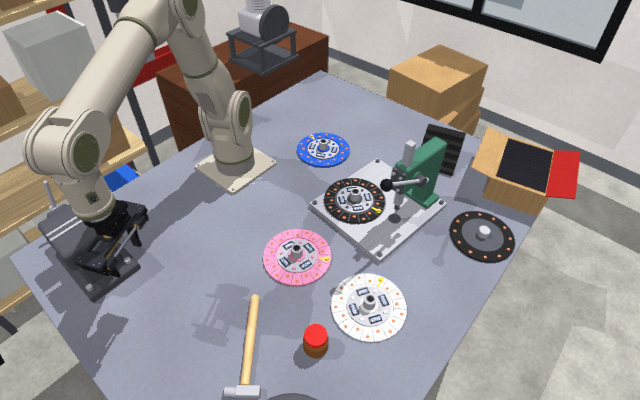

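View pics/side0.png

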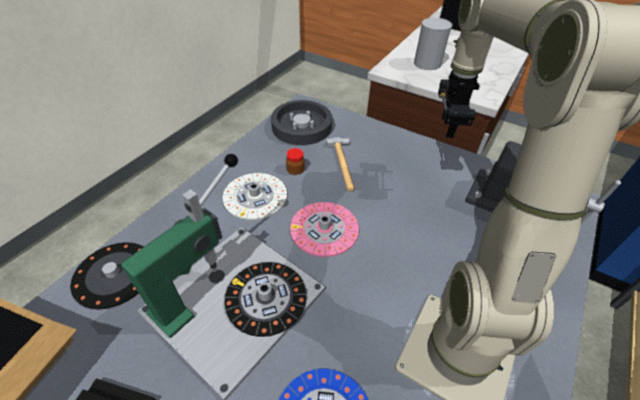

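View pics/wrist0.png

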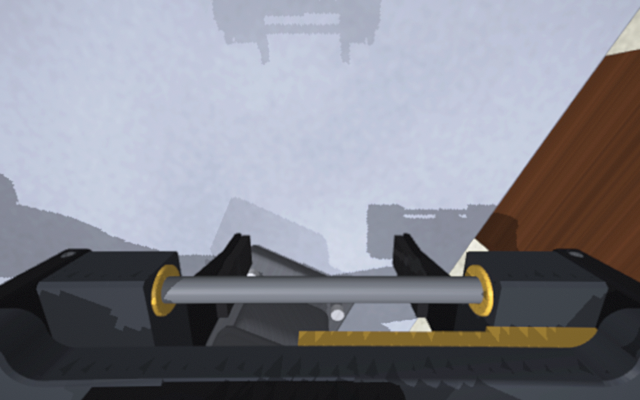

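```bash
python3 - <<'E'
from h import *
a=load('scene0')['img'][120:280,290:470]; cv2.imwrite('pics/a.png',cv2.resize(a,None,fx=4,fy=3.75*4/3.75,interpolation=cv2.INTER_CUBIC)[:600])
a=load('side0')['img'][140:400,120:340]; cv2.imwrite('pics/b.png',cv2.resize(a,None,fx=2.3,fy=2.3,interpolation=cv2.INTER_CUBIC))
E
```

```text
(no output)
```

View pics/a.png

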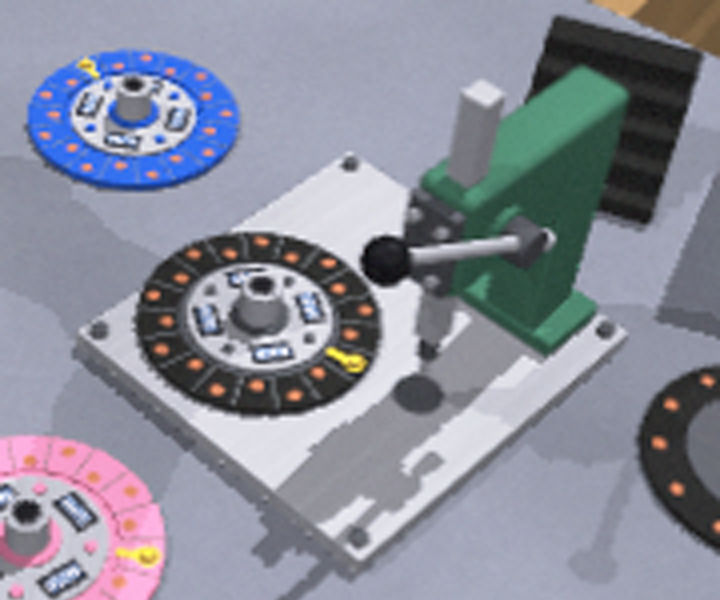

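View pics/b.png

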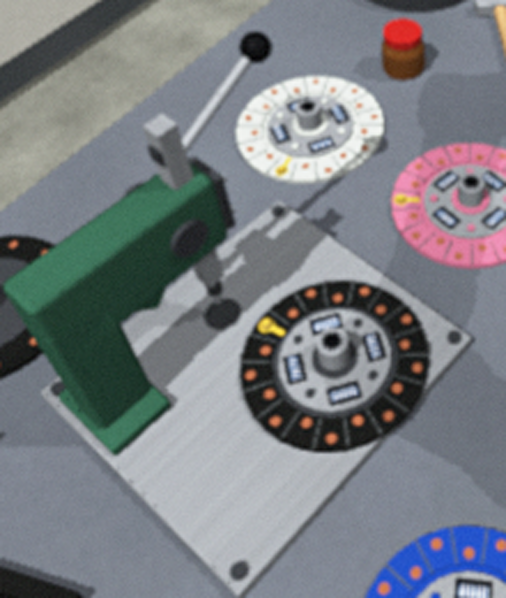

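```bash
cat >> h.py <<'E'
def cloud(c):
    v,u=np.mgrid[0:400,0:640]; uv=np.c_[u.ravel(),v.ravel()].astype(float)
    o,d=ray(c,uv); z=c['range_z'].ravel(); P=o+d*z[:,None]; P[z<=0]=np.nan; return P.reshape(400,640,3)
E
python3 - <<'E'
from h import *
for n in ['scene0','side0']:
    c=load(n); P=cloud(c)
    if n=='scene0': cs=np.array([[377.5,158],[310,203],[379.2,259.5],[446.7,202.5]])
    else: cs=np.array([[280,205],[474,340],[240,597],[42,392]])/2.3+[120,140]
    Q=onz(c,cs,0.02); print(n,Q.round(4).tolist(), [np.linalg.norm(Q[i]-Q[(i+1)%4]).round(4) for i in range(4)])
    # bench & plate z
    bb=cv2.boundingRect(cs.astype(np.float32)); 
    m=cv2.fillPoly(np.zeros((400,640),np.uint8),[cs.astype(np.int32)],1)>0
    z=P[...,2][m]; h,e=np.histogram(z,bins=np.arange(0,0.06,0.002)); print(h)
    hub={'scene0':(258/4+290,310/4+120),'side0':(335/2.3+120,350/2.3+140)}[n]
    print('hub',dep(c,[hub]))
    rv={'scene0':(352/4+290,361/4+120),'side0':(267/2.3+120,327/2.3+140)}[n]
    print('rivet',onz(c,[rv],0.033))
E
```

```text
scene0 [[0.4078, 0.3806, 0.02], [0.3671, 0.0256, 0.02], [0.6864, -0.0142, 0.02], [0.7304, 0.3428, 0.02]] [np.float64(0.3573), np.float64(0.3219), np.float64(0.3597), np.float64(0.3248)]
[   1    0    1    0    0    0    2   50  308  992 1391  820  379  479
  596  470  235   99   74   54   40   20   12   10   20   11   12   15
   18]
hub [[0.48698135 0.12000252 0.05503197]]
rivet [[0.57208692 0.14221028 0.033     ]]
side0 [[0.6775, -0.0081, 0.02], [0.354, 0.0275, 0.02], [0.3994, 0.3816, 0.02], [0.7261, 0.341, 0.02]] [np.float64(0.3255), np.float64(0.357), np.float64(0.3292), np.float64(0.3525)]
[   4    1    4    9   21   29   40   88  875 3317 3789 1313  636 1433
 1490  740  283  140  145  177   76   22   15   25   25   10   19   18
   24]
hub [[0.46292268 0.14512297 0.06786705]]
rivet [[0.56297625 0.14924856 0.033     ]]
```

```bash
cat >> h.py <<'E'
from scipy.spatial.transform import Rotation as Ro
def cmd(pos,yaw):
    "yaw: azimuth deg of tool x; tool z down"
    s=r.read_state(); R=Ro.from_quat(s['eef_rot']); a=np.radians(yaw)
    X=np.array([np.cos(a),np.sin(a),0]);Z=np.array([0,0,-1.]);Y=np.cross(Z,X)
    T=Ro.from_matrix(np.c_[X,Y,Z])
    print('t',s['time'],'pos',s['ee_pos'].round(4),'F',s['ft_force'].round(1),'w',round(s['width'],4))
    print('xyz mm',(R.inv().apply(np.array(pos)-s['ee_pos'])*1000).round(1),'rot deg',np.degrees((R.inv()*T).as_rotvec()).round(1))
E
python3 - <<'E'
from h import *
cmd([.475,.12,.30],83)
E
```

```text
t 0.15 pos [ 0.2739 -0.5615  0.1905] F [-0.6  0.7 -0.8] w 0.0868
xyz mm [-524.4 -479.5 -109. ] rot deg [-1.00e-01  0.00e+00 -1.47e+02]
```

Emit:
apply_moves([
  {"xyz": [-40, -40, -70], "rotation": [0, 0, -10], "grip": 0},
  {"xyz": [-85, -75, -109], "rotation": [0, 0, -20], "grip": 0},
  {"xyz": [-130, -119, -109], "rotation": [0, 0, -30], "grip": 0},
  {"xyz": [-175, -160, -109], "rotation": [0, 0, -40], "grip": 0},
  {"xyz": [-220, -200, -109], "rotation": [0, 0, -50], "grip": 0},
])

```text
time: 0.78
ee_pos: [0.351, -0.2971, 0.2994]
eef_rot: [0.993, -0.119, -0.0, -0.0]
ft_force: [0.5, -0.3, 0.0]
width: 0.087
```

```bash
python3 - <<'E'
from h import *
cmd([.475,.12,.30],83)
E
```

```text
t 0.775 pos [ 0.351  -0.2971  0.2994] F [ 0.5 -0.3  0. ] w 0.087
xyz mm [  21.9 -434.6   -0.5] rot deg [ -0.   -0.  -96.7]
```

Emit:
apply_moves([
  {"xyz": [4, -45, 0], "rotation": [0, 0, -10]},
  {"xyz": [8, -95, 0], "rotation": [0, 0, -20]},
  {"xyz": [12, -145, 0], "rotation": [0, 0, -30]},
  {"xyz": [14, -195, 0], "rotation": [0, 0, -40]},
  {"xyz": [16, -245, 0], "rotation": [0, 0, -50]},
])

```text
$.increments[0]: bad value
```

```bash
python3 - <<'E'
from h import *
cmd([.475,.12,.30],83)
E
```

```text
t 0.775 pos [ 0.351  -0.2971  0.2994] F [ 0.5 -0.3  0. ] w 0.087
xyz mm [  21.9 -434.6   -0.5] rot deg [ -0.   -0.  -96.7]
```

Grip must be given in every row.

Emit:
apply_moves([
  {"xyz": [4, -45, 0], "rotation": [0, 0, -10], "grip": 0},
  {"xyz": [8, -95, 0], "rotation": [0, 0, -20], "grip": 0},
  {"xyz": [12, -145, 0], "rotation": [0, 0, -30], "grip": 0},
  {"xyz": [14, -195, 0], "rotation": [0, 0, -40], "grip": 0},
  {"xyz": [16, -245, 0], "rotation": [0, 0, -50], "grip": 0},
])

```text
time: 1.4
ee_pos: [0.4246, -0.0612, 0.2994]
eef_rot: [0.949, 0.314, -0.0, 0.0]
ft_force: [1.5, -0.8, -0.4]
width: 0.0872
```

```bash
python3 - <<'E'
from h import *
cmd([.475,.12,.30],83)
E
```

```text
t 1.4 pos [ 0.4246 -0.0612  0.2994] F [ 1.5 -0.8 -0.4] w 0.0872
xyz mm [ 148.6 -115.3   -0.6] rot deg [  0.    0.  -46.3]
```

Emit:
apply_moves([
  {"xyz": [30, -25, 0], "rotation": [0, 0, -10], "grip": 0},
  {"xyz": [65, -50, 0], "rotation": [0, 0, -20], "grip": 0},
  {"xyz": [100, -78, 0], "rotation": [0, 0, -30], "grip": 0},
  {"xyz": [135, -105, 0], "rotation": [0, 0, -40], "grip": 0},
  {"xyz": [149, -115, 0], "rotation": [0, 0, -46], "grip": 0},
])

```text
time: 2.02
ee_pos: [0.4753, 0.1228, 0.2993]
eef_rot: [0.748, 0.663, 0.0, -0.0]
ft_force: [-0.0, -0.6, 0.7]
width: 0.087
```

```bash
python3 - <<'E'
from h import *
c=shot('wrist','w1');print(r.read_state()['ee_pos'],r.read_state()['joint_positions'].round(2))
E
```

```text
[0.47538719 0.12379895 0.29912248] [ 0.43  0.05 -0.79  1.59  0.03  1.52  1.09]
```

View pics/w1.png

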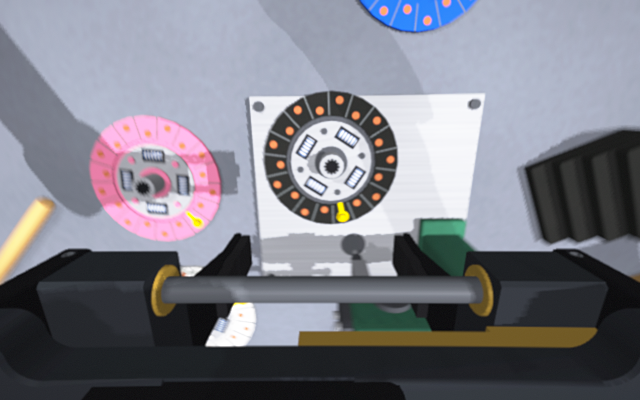

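```bash
cat >> h.py <<'E'
from scipy.optimize import least_squares
def disc(c,hubpx,rad0=None,show=None):
    "hub from black lining outer edge, radial scan"
    img=c['img'].astype(float).max(axis=2)
    h0=onz(c,[hubpx],0.028)[0]
    for it in range(3):
        E=[]
        for a in np.radians(np.arange(0,360,3)):
            rr=np.arange(.099,.116,.0003); P=np.c_[h0[0]+rr*np.cos(a),h0[1]+rr*np.sin(a),np.full(len(rr),.028)]
            uv=proj(c,P).astype(np.float32)
            g=cv2.remap(img.astype(np.float32),uv[:,0],uv[:,1],cv2.INTER_LINEAR).ravel()
            if uv[:,1].max()>228 and c.get('w',1): continue
            d=np.gradient(cv2.GaussianBlur(g.reshape(-1,1),(1,9),2).ravel()); k=d.argmax()
            if g[:8].max()<110 and d[k]>2: E.append(P[k,:2])
        E=np.array(E)
        s=least_squares(lambda p:np.hypot(*(E-p[:2]).T)-p[2],[h0[0],h0[1],.1075],loss='soft_l1',f_scale=.001)
        h0=np.r_[s.x[:2],.028]
    return s.x,len(E),np.std(s.fun)
def yellow(c,box):
    x0,y0,x1,y1=box; hsv=cv2.cvtColor(c['img'],cv2.COLOR_BGR2HSV)
    m=cv2.inRange(hsv,(20,140,120),(35,255,255)); k=np.zeros_like(m);k[y0:y1,x0:x1]=m[y0:y1,x0:x1]; return k
E
python3 - <<'E'
from h import *
c=load('w1')
print(disc(c,(331,162)))
k=yellow(c,(300,180,380,240)); v,u=np.nonzero(k); print(len(u),u.min(),u.max(),v.min(),v.max())
sub=c['img'][60:235,235:500]; cv2.imwrite('pics/w1c.png',cv2.resize(sub,None,fx=3,fy=3,interpolation=cv2.INTER_CUBIC))
sub=c['img'][190:235,315:375]; cv2.imwrite('pics/w1r.png',cv2.resize(sub,None,fx=10,fy=10,interpolation=cv2.INTER_CUBIC))
print(onz(c,[(342.5,214.5)],.033))
E
```

```text
(array([0.47618253, 0.13642158, 0.10673467]), 85, np.float64(0.0003522637297445912))
190 336 349 202 221
[[0.56651554 0.14685295 0.033     ]]
```

View pics/w1c.png

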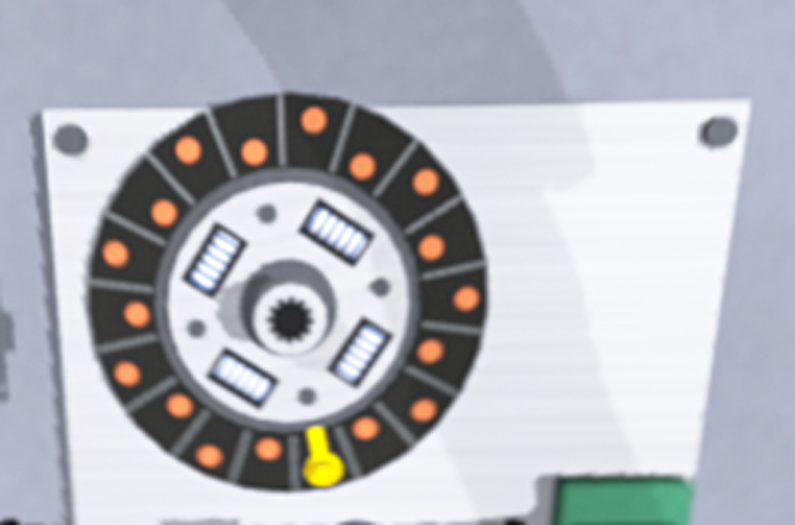

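View pics/w1r.png

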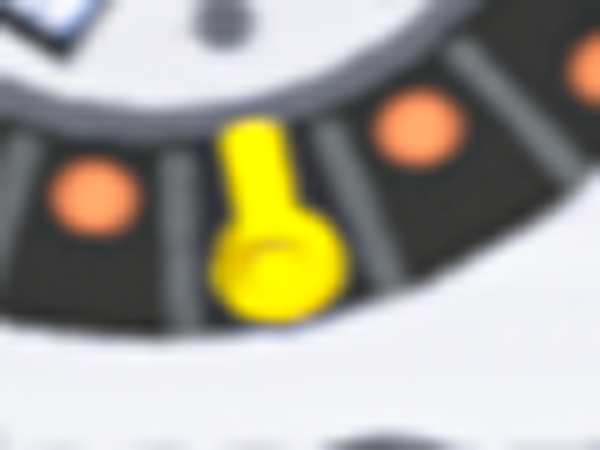

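```bash
cat > plate.py <<'E'
from h import *
def edge(c,p,q,n,z=.02,lo=None):
    "find bright->dark edge near line p->q (world xy), n outward normal; returns points"
    out=[];img=cv2.cvtColor(c['img'],cv2.COLOR_BGR2GRAY).astype(np.float32)
    for t in np.linspace(0,1,60):
        b=np.array(p)*(1-t)+np.array(q)*t; s=np.arange(-.012,.012,.0004)
        P=np.c_[b+s[:,None]*n,np.full(len(s),z)]; uv=proj(c,P).astype(np.float32)
        if uv[:,1].max()>232 or uv.min()<1: continue
        g=cv2.remap(img,uv[:,0],uv[:,1],cv2.INTER_LINEAR).ravel()
        d=-np.gradient(cv2.GaussianBlur(g.reshape(-1,1),(1,9),2).ravel()); k=d.argmax()
        if d[k]>1.5: out.append(P[k,:2])
    return np.array(out)
def fit(c,x0,y0,th):
    # params punch x,y,theta of press x axis
    for it in range(4):
        X=np.array([np.cos(th),np.sin(th)]);Y=np.array([-X[1],X[0]]);O=np.array([x0,y0])
        w=lambda a,b:O+a*X+b*Y
        es=[(edge(c,w(-.25,-.15),w(-.25,.18),-X),0,-.25),(edge(c,w(-.24,-.165),w(.07,-.165),-Y),1,-.165),(edge(c,w(-.24,.195),w(.07,.195),Y),1,.195)]
        def f(p):
            X=np.array([np.cos(p[2]),np.sin(p[2])]);Y=np.array([-X[1],X[0]])
            return np.concatenate([(e-p[:2])@(X if a==0 else Y)-v for e,a,v in es if len(e)])
        s=least_squares(f,[x0,y0,th],loss='soft_l1',f_scale=.0007); x0,y0,th=s.x
    i=0
    for e,a,v in es: print(len(e),s.fun[i:i+len(e)].mean().round(5),s.fun[i:i+len(e)].std().round(5)); i+=len(e)
    return s.x
E
python3 - <<'E'
from plate import *
c=load('w1'); p=fit(c,.623,.16,-.12); print('press',p,np.degrees(p[2]))
h=disc(c,(331,162))[0]; ht=onz(c,[(331.2,166.2)],.066)[0]; rv=onz(c,[(342.4,216.)],.028)[0]
print(h,ht,rv,np.hypot(*(rv[:2]-h[:2])),np.degrees(np.arctan2(*(rv[:2]-h[:2])[::-1])),np.degrees(np.arctan2(*(rv[:2]-ht[:2])[::-1])))
for n in ('scene0','side0'):
    print(n,fit(load(n),.623,.16,-.12))
E
```

```text
50 0.00021 0.00112
41 5e-05 0.00026
37 -6e-05 0.0003
press [ 0.62932416  0.15995434 -0.10999609] -6.3023118437626
[0.47618253 0.13642158 0.10673467] [0.47625926 0.1366926  0.066     ] [0.57107668 0.14657756 0.028     ] 0.09543607323045394 6.108785603416556 5.951729691837474
50 0.00125 0.00385
31 0.00022 0.0004
26 -0.00114 0.00547
scene0 [ 0.62975871  0.15884341 -0.11776436]Traceback (most recent call last):
  File "<stdin>", line 6, in <module>
  File "plate.py", line 22, in fit
    s=least_squares(f,[x0,y0,th],loss='soft_l1',f_scale=.0007); x0,y0,th=s.x
    return func(*args, **kwargs)
    vector_fun = VectorFunction(
        fun_wrapped,
    ...<6 lines>...
        workers=workers
    )
    self._update_fun()
    ~~~~~~~~~~~~~~~~^^
    self.f = self.fun_wrapped(xp_copy(self.x))
             ~~~~~~~~~~~~~~~~^^^^^^^^^^^^^^^^^
    return np.atleast_1d(self.fun(x))
                         ~~~~~~~~^^^
    return self.f(x, *self.args, **self.kwargs)
           ~~~~~~^^^^^^^^^^^^^^^^^^^^^^^^^^^^^^
  File "plate.py", line 21, in f
    return np.concatenate([(e-p[:2])@(X if a==0 else Y)-v for e,a,v in es if len(e)])
           ~~~~~~~~~~~~~~^^^^^^^^^^^^^^^^^^^^^^^^^^^^^^^^^^^^^^^^^^^^^^^^^^^^^^^^^^^^
ValueError: need at least one array to concatenate
```

```bash
python3 - <<'E'
from h import *
cmd([.4762,.1366,.049],83.7)
E
```

```text
t 2.075 pos [0.4754 0.1238 0.2991] F [-1.6  1.5 -0.3] w 0.0872
xyz mm [ 12.5  -0.5 250.1] rot deg [-0.  -0.1 -0.3]
```

Emit:
apply_moves([
  {"xyz": [12.5, -0.5, 50], "rotation": [0, 0, -0.3], "grip": 0},
  {"xyz": [12.5, -0.5, 100], "rotation": [0, 0, -0.3], "grip": 0},
  {"xyz": [12.5, -0.5, 150], "rotation": [0, 0, -0.3], "grip": 0},
  {"xyz": [12.5, -0.5, 180], "rotation": [0, 0, -0.3], "grip": 0},
  {"xyz": [12.5, -0.5, 190], "rotation": [0, 0, -0.3], "grip": 0},
])

```text
time: 2.7
ee_pos: [0.4752, 0.1355, 0.1076]
eef_rot: [0.746, 0.666, -0.001, -0.001]
ft_force: [-0.3, 0.5, -0.0]
width: 0.0873
```

```bash
python3 - <<'E'
from h import *
cmd([.4762,.1366,.049],83.7)
E
```

```text
t 2.7 pos [0.4752 0.1355 0.1076] F [-0.3  0.5 -0. ] w 0.0873
xyz mm [ 1.2  1.1 58.6] rot deg [-0.2 -0.  -0.1]
```

Emit:
apply_moves([
  {"xyz": [1.2, 1, 30], "rotation": [-0.2, 0, -0.1], "grip": 0},
  {"xyz": [1.2, 1, 48], "rotation": [-0.2, 0, -0.1], "grip": 0},
  {"xyz": [1.2, 1, 58], "rotation": [-0.2, 0, -0.1], "grip": 0},
  {"xyz": [1.2, 1, 58.5], "rotation": [-0.2, 0, -0.1], "grip": 0},
  {"xyz": [1.2, 1, 58.5], "rotation": [-0.2, 0, -0.1], "grip": 40},
], squeeze=15)

```text
time: 3.32
ee_pos: [0.4767, 0.1368, 0.0499]
eef_rot: [0.745, 0.667, 0.001, 0.0]
ft_force: [-0.3, -0.2, -0.2]
width: 0.0825
```

```bash
python3 - <<'E'
from h import *
cmd([.4762,.1366,.049],83.7)
c=shot('wrist','w2')
E
```

```text
t 3.325 pos [0.4767 0.1368 0.0499] F [-0.3 -0.2 -0.2] w 0.0825
xyz mm [-0.2 -0.5  0.9] rot deg [ 0.1 -0.  -0. ]
```

View pics/w2.png

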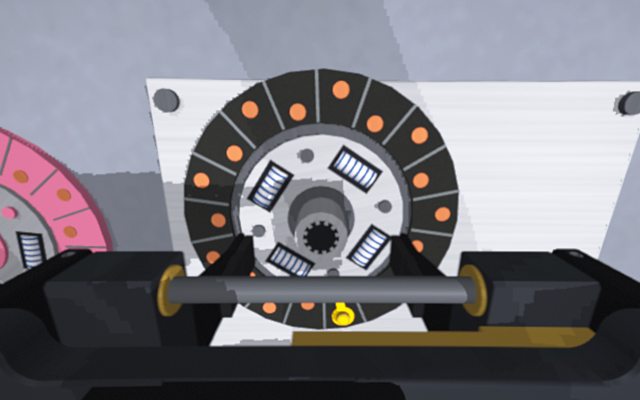

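Emit:
apply_moves([
  {"xyz": [0, 0, 0.5], "grip": 150},
  {"xyz": [0, 0, 0.5], "grip": 255},
  {"xyz": [0, 0, 0.5], "grip": 255},
  {"xyz": [0, 0, 0.5], "grip": 255},
  {"xyz": [0, 0, 0.5], "grip": 255},
], squeeze=15)

```text
$.increments[0]: bad value
```

```bash
python3 - <<'E'
from plate import *
s=r.read_state(); print(s['ee_pos'],s['ft_force'],s['width'])
c=shot('wrist','w3'); p=fit(c,.6293,.16,-.11); print(p); print(disc(c,proj(c,[s['ee_pos'][0],s['ee_pos'][1],.028])[0]))
sub=c['img'][290:345,300:390]; cv2.imwrite('pics/w3r.png',cv2.resize(sub,None,fx=8,fy=8,interpolation=cv2.INTER_CUBIC))
d=np.array([.6293-.5711,.16-.1466,0])
print('move', Ro.from_quat(s['eef_rot']).inv().apply(d)*1000)
E
```

```text
[0.47673429 0.13675994 0.04989516] [ 0.22904776 -0.11291846 -0.04992755] 0.07993341013363148
50 0.00013 0.00192
21 0.00024 0.0002
20 -0.00017 0.00481
[ 0.62946126  0.15775178 -0.11915139]
(array([0.47597757, 0.13547568, 0.1071427 ]), 51, np.float64(0.00022444013922478422))
move [19.73323044 56.36834884  0.09415535]
```

View pics/w3r.png

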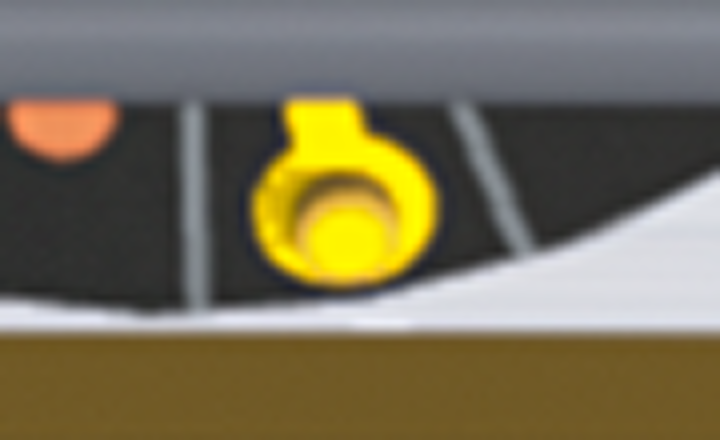

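Emit:
apply_moves([
  {"xyz": [0, 0, 0.5], "rotation": [0, 0, 0], "grip": 150},
  {"xyz": [0, 0, 0.5], "rotation": [0, 0, 0], "grip": 255},
  {"xyz": [0, 0, 0.5], "rotation": [0, 0, 0], "grip": 255},
  {"xyz": [0, 0, 0.5], "rotation": [0, 0, 0], "grip": 255},
  {"xyz": [0, 0, 0.5], "rotation": [0, 0, 0], "grip": 255},
], squeeze=15)

```text
time: 4.05
ee_pos: [0.4766, 0.1367, 0.0493]
eef_rot: [0.745, 0.667, 0.001, 0.0]
ft_force: [0.0, 0.9, -0.3]
width: 0.0314
```

```bash
python3 - <<'E'
from plate import *
s=r.read_state(); print(s['ee_pos'],s['ft_force'],s['width'])
c=shot('wrist','w3'); p=fit(c,.6293,.16,-.11); print(p); print(disc(c,proj(c,[s['ee_pos'][0],s['ee_pos'][1],.028])[0]))
sub=c['img'][290:345,300:390]; cv2.imwrite('pics/w3s.png',cv2.resize(sub,None,fx=8,fy=8,interpolation=cv2.INTER_CUBIC))
print(onz(c,[[343,316.5]],.028))
d=np.array([.6293-.5711,.16-.1466,0])
print('move', Ro.from_quat(s['eef_rot']).inv().apply(d)*1000)
E
```

```text
[0.47664712 0.1367063  0.04929412] [ 0.01240848  0.86188358 -0.31512997] 0.0313535354786683
51 0.00018 0.00191
21 0.0002 0.00019
20 -3e-05 0.00538
[ 0.6294775   0.15781749 -0.11910874]
(array([0.47602191, 0.13549447, 0.10715461]), 50, np.float64(0.0002564830085151113))
[[0.57139961 0.14461039 0.028     ]]
move [19.73325571 56.36835381  0.08548445]
```

View pics/w3s.png

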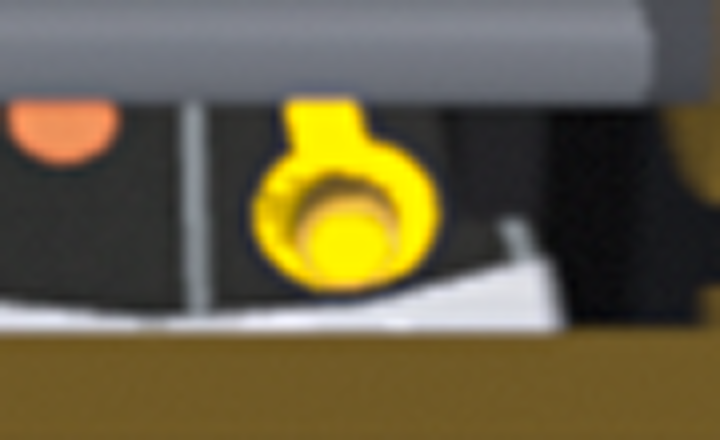

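Emit:
apply_moves([
  {"xyz": [4, 11, 0], "rotation": [0, 0, 0], "grip": 255},
  {"xyz": [8, 23, 0], "rotation": [0, 0, 0], "grip": 255},
  {"xyz": [12, 34, 0], "rotation": [0, 0, 0], "grip": 255},
  {"xyz": [16, 46, 0], "rotation": [0, 0, 0], "grip": 255},
  {"xyz": [18.5, 53, 0], "rotation": [0, 0, 0], "grip": 255},
])

```text
time: 4.72
ee_pos: [0.5322, 0.1496, 0.0492]
eef_rot: [0.745, 0.667, 0.001, 0.0]
ft_force: [0.3, 0.2, 0.0]
width: -0.0
```

```bash
python3 - <<'E'
from plate import *
cmd([.4766+.0582,.1367+.0133,.0493],83.7)
c=shot('side','s4'); c=shot('scene','c4');c=shot('wrist','w4')
a=load('c4')['img'][130:270,310:450]; b=load('s4')['img'][200:380,140:320]
cv2.imwrite('pics/m4.png',np.hstack([cv2.resize(a,(400,400),interpolation=cv2.INTER_CUBIC),cv2.resize(b,(400,400),interpolation=cv2.INTER_CUBIC)]))
E
```

```text
t 4.725 pos [0.5322 0.1496 0.0492] F [0.3 0.2 0. ] w -0.0
xyz mm [ 0.7  2.6 -0.1] rot deg [ 0.1 -0.  -0. ]
```

View pics/m4.png

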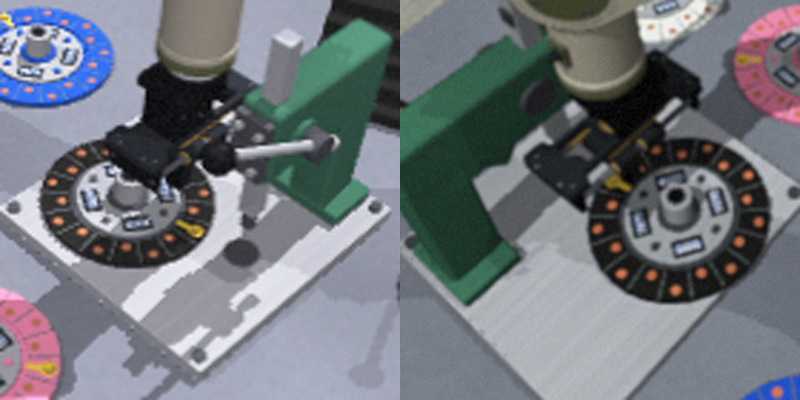

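View pics/w4.png

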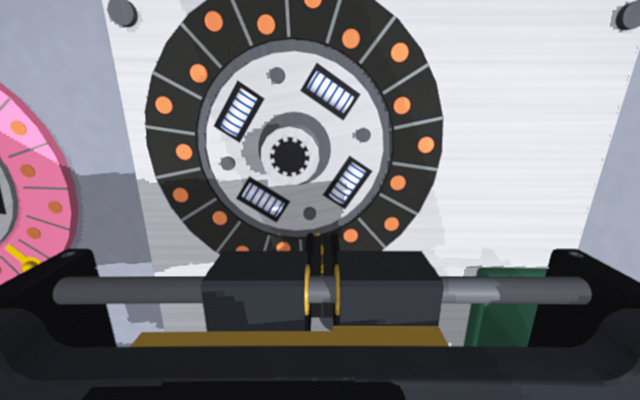

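```bash
python3 - <<'E'
from plate import *
s=r.read_state();p=s['ee_pos'];print(p)
for n in ['w4','c4','s4']:
    c=load(n); tip=p+[0,0,-.008]; print(n,proj(c,[p,tip]).round(1).tolist())
c=load('w4');print(disc(c,(292,160)), onz(c,[(289,157)],.066)); print(fit(c,.6293,.16,-.11))
c=load('w4')['img'][225:345,200:440]; cv2.imwrite('pics/w4c.png',cv2.resize(c,None,fx=3,fy=3,interpolation=cv2.INTER_CUBIC))
E
```

```text
[0.53139621 0.14952088 0.04919914]
w4 [[322.3, 227.5], [322.2, 223.3]]
c4 [[369.9, 200.1], [369.7, 201.7]]
s4 [[244.4, 284.6], [244.8, 286.2]]
(array([0.47579589, 0.13550955, 0.1070389 ]), 48, np.float64(0.00026810502104351636)) [[0.47597661 0.13520088 0.066     ]]Traceback (most recent call last):
  File "<stdin>", line 5, in <module>
  File "plate.py", line 22, in fit
    s=least_squares(f,[x0,y0,th],loss='soft_l1',f_scale=.0007); x0,y0,th=s.x
    return func(*args, **kwargs)
    vector_fun = VectorFunction(
        fun_wrapped,
    ...<6 lines>...
        workers=workers
    )
    self._update_fun()
    ~~~~~~~~~~~~~~~~^^
    self.f = self.fun_wrapped(xp_copy(self.x))
             ~~~~~~~~~~~~~~~~^^^^^^^^^^^^^^^^^
    return np.atleast_1d(self.fun(x))
                         ~~~~~~~~^^^
    return self.f(x, *self.args, **self.kwargs)
           ~~~~~~^^^^^^^^^^^^^^^^^^^^^^^^^^^^^^
  File "plate.py", line 21, in f
    return np.concatenate([(e-p[:2])@(X if a==0 else Y)-v for e,a,v in es if len(e)])
           ~~~~~~~~~~~~~~^^^^^^^^^^^^^^^^^^^^^^^^^^^^^^^^^^^^^^^^^^^^^^^^^^^^^^^^^^^^
ValueError: need at least one array to concatenate
```

```bash
python3 - <<'E'
from plate import *
c=load('w4')
i=c['img'][225:345,200:440]; cv2.imwrite('pics/w4c.png',cv2.resize(i,None,fx=3,fy=3,interpolation=cv2.INTER_CUBIC))
P=cloud(c)
for v in (232,236,240,245,250,260,270,280,290,300,315): print(v,P[v,312].round(3),P[v,322].round(3),P[v,331].round(3),P[v,260].round(3))
for n in ['c4','s4']:
    c=load(n);a={'c4':(330,140),'s4':(200,230)}[n]
    i=c['img'][a[1]:a[1]+90,a[0]:a[0]+110]; i=cv2.resize(i,None,fx=6,fy=6,interpolation=cv2.INTER_CUBIC); cv2.imwrite(f'pics/{n}z.png',i)
E
```

```text
232 [0.544 0.14  0.026] [0.545 0.148 0.026] [0.545 0.155 0.027] [0.538 0.099 0.029]
236 [0.521 0.144 0.085] [0.523 0.15  0.082] [0.522 0.156 0.086] [0.542 0.098 0.028]
240 [0.521 0.145 0.091] [0.523 0.15  0.089] [0.522 0.155 0.091] [0.545 0.098 0.03 ]
245 [0.521 0.145 0.097] [0.523 0.15  0.095] [0.522 0.155 0.098] [0.55  0.097 0.029]
250 [0.521 0.145 0.103] [0.522 0.15  0.101] [0.522 0.155 0.103] [0.554 0.096 0.029]
260 [0.522 0.145 0.111] [0.526 0.15  0.105] [0.523 0.155 0.112] [0.493 0.134 0.162]
270 [0.522 0.145 0.121] [0.523 0.15  0.121] [0.523 0.154 0.121] [0.493 0.135 0.168]
280 [0.499 0.149 0.165] [0.499 0.153 0.166] [0.5   0.155 0.166] [0.493 0.136 0.173]
290 [0.501 0.149 0.168] [0.501 0.152 0.169] [0.502 0.155 0.168] [0.496 0.136 0.174]
300 [0.504 0.149 0.169] [0.505 0.152 0.168] [0.505 0.155 0.169] [0.498 0.135 0.175]
315 [0.54  0.143 0.13 ] [0.54  0.148 0.131] [0.542 0.152 0.13 ] [0.503 0.135 0.175]
```

View pics/w4c.png

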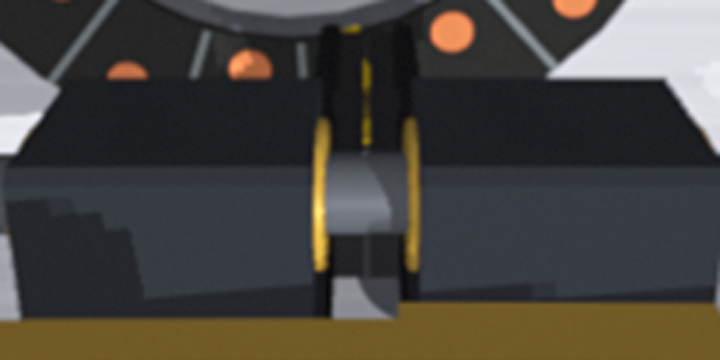

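View pics/c4z.png

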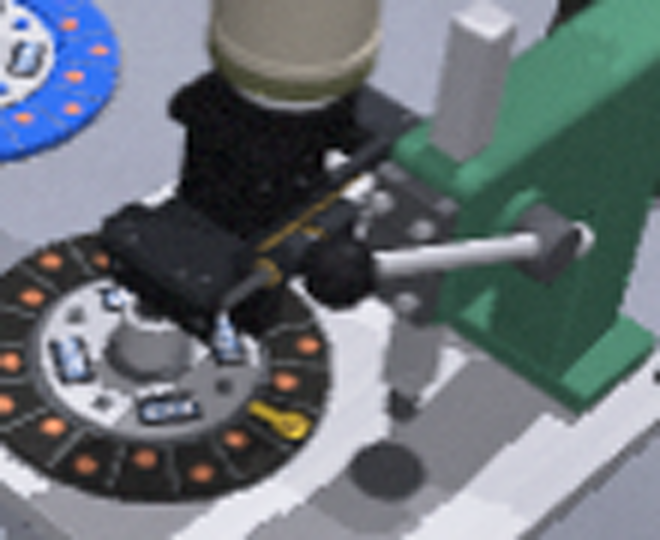

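View pics/s4z.png

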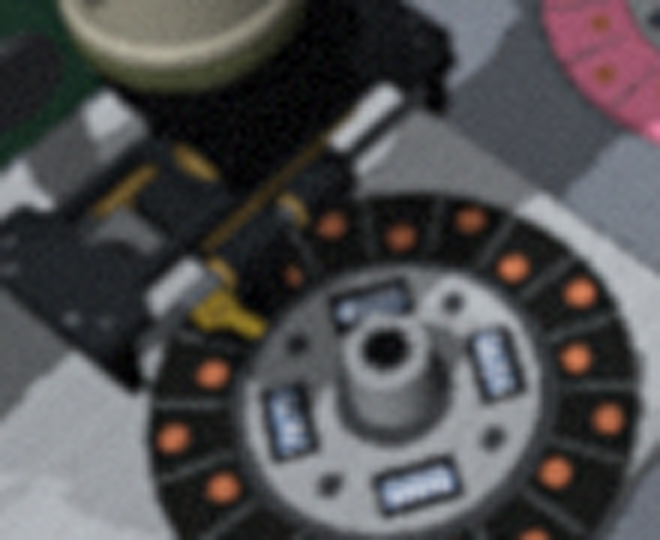

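```bash
python3 - <<'E'
from plate import *
for n,z in (('w1',.299),('w2',.0499),('w3',.0493)):
    c=load(n);P=cloud(c); m=np.zeros((400,640),bool); m[225:262,200:440]=1
    m&=(c['img'].max(2)<60)&(c['range_z']<.25)
    Q=P[m]; print(n,z,len(Q),Q.min(0).round(3),np.percentile(Q[:,2],[0,1,5,50]).round(3))
    v,u=np.nonzero(m); k=np.argsort(Q[:,2])[:6]; print(np.c_[u[k],v[k]].tolist(),Q[k].round(3).tolist())
    print('bench',np.nanmedian(P[0:60,0:200,2]).round(4))
E
```

```text
w1 0.299 1410 [nan nan nan] [nan nan nan nan]
[[396, 236], [401, 236], [404, 234], [236, 234], [244, 236], [405, 234]] [[0.472, 0.168, 0.332], [0.472, 0.171, 0.332], [0.471, 0.173, 0.332], [0.459, 0.072, 0.332], [0.461, 0.077, 0.332], [0.471, 0.173, 0.332]]
bench 0.0002
w2 0.0499 3878 [nan nan nan] [nan nan nan nan]
[[235, 235], [235, 236], [240, 233], [406, 234], [232, 225], [234, 233]] [[0.485, 0.064, 0.025], [0.486, 0.064, 0.025], [0.484, 0.068, 0.025], [0.5, 0.203, 0.025], [0.476, 0.064, 0.025], [0.483, 0.064, 0.025]]
bench 0.0004
w3 0.0493 4524 [nan nan nan] [nan nan nan nan]
[[239, 245], [236, 238], [403, 243], [235, 236], [233, 229], [241, 250]] [[0.494, 0.066, 0.025], [0.488, 0.065, 0.025], [0.507, 0.2, 0.025], [0.486, 0.064, 0.025], [0.48, 0.064, 0.025], [0.499, 0.067, 0.025]]
bench 0.0004
```

```bash
python3 - <<'E'
from plate import *
cmd([.4759,.1355,.049],83.7)
E
```

```text
t 4.875 pos [0.5314 0.1495 0.0492] F [0.4 0.2 0.1] w 0.0004
xyz mm [-20.  -53.6   0.1] rot deg [ 0.1 -0.  -0. ]
```

Emit:
apply_moves([
  {"xyz": [-5, -14, -5], "rotation": [0, 0, 0], "grip": 0},
  {"xyz": [-11, -30, -5], "rotation": [0, 0, 0], "grip": 0},
  {"xyz": [-17, -45, -5], "rotation": [0, 0, 0], "grip": 0},
  {"xyz": [-20, -53.5, -5], "rotation": [0, 0, 0], "grip": 0},
  {"xyz": [-20, -53.5, -5], "rotation": [0, 0, 0], "grip": 0},
])

```text
time: 5.5
ee_pos: [0.4756, 0.1351, 0.0545]
eef_rot: [0.745, 0.667, 0.001, 0.001]
ft_force: [-0.5, -0.0, 0.6]
width: 0.0424
```

Emit:
apply_moves([
  {"xyz": [0, 0, 0], "rotation": [0, 0, 0], "grip": 0},
  {"xyz": [0, 0, 0], "rotation": [0, 0, 0], "grip": 0},
  {"xyz": [0, 0, 0], "rotation": [0, 0, 0], "grip": 0},
  {"xyz": [0, 0, 0], "rotation": [0, 0, 0], "grip": 0},
])

```text
time: 6.0
ee_pos: [0.4756, 0.1352, 0.0544]
eef_rot: [0.745, 0.667, 0.0, 0.0]
ft_force: [-0.7, 0.7, -0.5]
width: 0.082
```

```bash
python3 - <<'E'
from plate import *
cmd([.4759,.1355,.010],83.7)
c=shot('wrist','w5')
s=r.read_state();print(disc(c,proj(c,[s['ee_pos'][0],s['ee_pos'][1],.028])[0]))
c=shot('side','s5')
i=c['img'][200:320,190:350]; cv2.imwrite(f'pics/s5z.png',cv2.resize(i,None,fx=5,fy=5,interpolation=cv2.INTER_CUBIC))
E
```

```text
t 6.0 pos [0.4756 0.1352 0.0544] F [-0.7  0.7 -0.5] w 0.082
xyz mm [ 0.3  0.2 44.4] rot deg [ 0.1 -0.  -0. ]
(array([0.47596325, 0.13549119, 0.10716363]), 51, np.float64(0.0002529539827050169))
```

View pics/s5z.png

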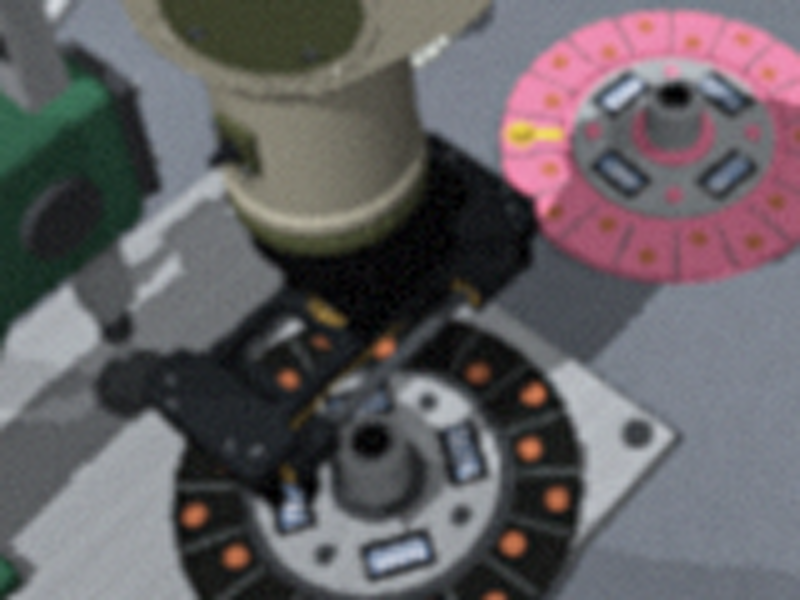

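Emit:
apply_moves([
  {"xyz": [0, 0, 12], "rotation": [0, 0, 0], "grip": 0},
  {"xyz": [0, 0, 24], "rotation": [0, 0, 0], "grip": 0},
  {"xyz": [0, 0, 34], "rotation": [0, 0, 0], "grip": 0},
  {"xyz": [0, 0, 38], "rotation": [0, 0, 0], "grip": 0},
  {"xyz": [0, 0, 40], "rotation": [0, 0, 0], "grip": 0},
])

```text
time: 6.72
ee_pos: [0.4755, 0.1352, 0.0141]
eef_rot: [0.745, 0.667, 0.0, 0.0]
ft_force: [0.6, 0.1, -0.3]
width: 0.0869
```

```bash
python3 - <<'E'
from plate import *
cmd([.4759,.1355,.010],83.7)
c=shot('wrist','w6'); P=cloud(c)
for u in (238,242,246,398,402): print(u,[P[v,u].round(3).tolist() for v in (238,242,248,254)])
E
```

```text
t 6.725 pos [0.4755 0.1352 0.0141] F [ 0.6  0.1 -0.3] w 0.0869
xyz mm [0.3 0.3 4.1] rot deg [ 0.1 -0.  -0. ]
238 [[0.459, 0.088, 0.054], [0.461, 0.088, 0.055], [0.462, 0.09, 0.063], [0.462, 0.092, 0.069]]
242 [[0.461, 0.089, 0.05], [0.462, 0.09, 0.055], [0.461, 0.092, 0.064], [0.465, 0.092, 0.064]]
246 [[0.462, 0.091, 0.05], [0.462, 0.092, 0.055], [0.465, 0.092, 0.056], [0.468, 0.092, 0.057]]
398 [[0.471, 0.18, 0.05], [0.471, 0.179, 0.056], [0.474, 0.178, 0.058], [0.477, 0.178, 0.06]]
402 [[0.472, 0.183, 0.049], [0.471, 0.181, 0.057], [0.471, 0.179, 0.063], [0.473, 0.179, 0.066]]
```

View pics/w6.png

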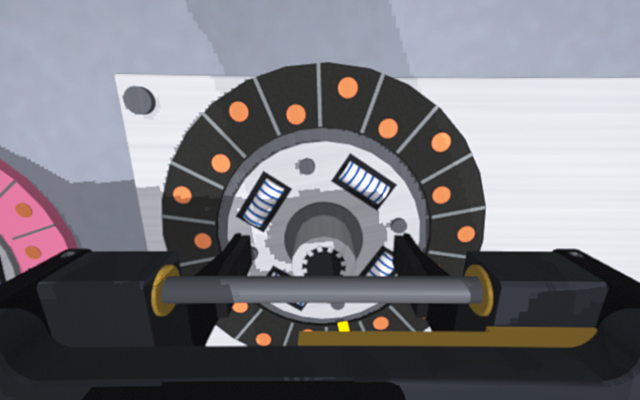

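Emit:
apply_moves([
  {"xyz": [0.3, 0.3, 3], "rotation": [0, 0, 0], "grip": 100},
  {"xyz": [0.3, 0.3, 4], "rotation": [0, 0, 0], "grip": 255},
  {"xyz": [0.3, 0.3, 4], "rotation": [0, 0, 0], "grip": 255},
  {"xyz": [0.3, 0.3, 4], "rotation": [0, 0, 0], "grip": 255},
  {"xyz": [0.3, 0.3, 4], "rotation": [0, 0, 0], "grip": 255},
], squeeze=15)

```text
time: 7.4
ee_pos: [0.476, 0.1354, 0.0102]
eef_rot: [0.745, 0.667, 0.0, 0.001]
ft_force: [-1.1, 0.1, -0.2]
width: 0.0447
```

Emit:
apply_moves([
  {"xyz": [0, 0, 0], "rotation": [0, 0, 0], "grip": 255},
  {"xyz": [0, 0, 0], "rotation": [0, 0, 0], "grip": 255},
  {"xyz": [0, 0, 0], "rotation": [0, 0, 0], "grip": 255},
])

```text
time: 7.78
ee_pos: [0.476, 0.1356, 0.0103]
eef_rot: [0.745, 0.667, 0.001, 0.0]
ft_force: [0.9, 1.7, -0.3]
width: 0.0356
```

Emit:
apply_moves([
  {"xyz": [4, 11, 0], "rotation": [0, 0, 0], "grip": 255},
  {"xyz": [8, 23, 0], "rotation": [0, 0, 0], "grip": 255},
  {"xyz": [12, 34, 0], "rotation": [0, 0, 0], "grip": 255},
  {"xyz": [16, 46, 0], "rotation": [0, 0, 0], "grip": 255},
  {"xyz": [18.5, 53, 0], "rotation": [0, 0, 0], "grip": 255},
])

```text
time: 8.4
ee_pos: [0.5298, 0.1479, 0.0101]
eef_rot: [0.745, 0.667, -0.001, 0.0]
ft_force: [-8.4, -1.5, 8.4]
width: 0.0357
```

```bash
python3 - <<'E'
from plate import *
cmd([.476+.0582,.1355+.0133,.0102],83.7)
c=shot('side','s7'); c=shot('scene','c7');c=shot('wrist','w7')
a=load('c7')['img'][140:260,330:450]; b=load('s7')['img'][220:340,170:290]
cv2.imwrite('pics/m7.png',np.hstack([cv2.resize(a,(400,400),interpolation=cv2.INTER_CUBIC),cv2.resize(b,(400,400),interpolation=cv2.INTER_CUBIC)]))
s=r.read_state();c=load('w7');print(disc(c,proj(c,[s['ee_pos'][0],s['ee_pos'][1],.028])[0]))
E
```

```text
t 8.4 pos [0.5298 0.1479 0.0101] F [-8.4 -1.5  8.4] w 0.0357
xyz mm [ 1.4  4.3 -0.1] rot deg [-0.1  0.1 -0. ]
(array([0.53052622, 0.14741387, 0.10724047]), 44, np.float64(0.00025016068012026526))
```

View pics/m7.png

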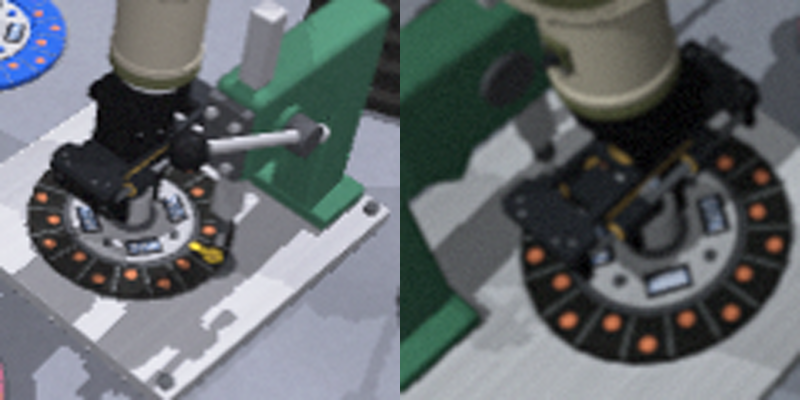

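View pics/w7.png

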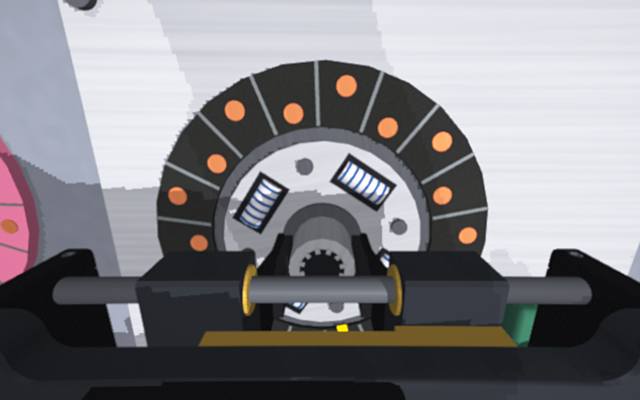

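Emit:
apply_moves([
  {"xyz": [0.7, 2.2, 0], "rotation": [0, 0, 0], "grip": 255},
  {"xyz": [1.4, 4.3, 0], "rotation": [0, 0, 0], "grip": 255},
  {"xyz": [1.4, 4.3, 0], "rotation": [0, 0, 0], "grip": 255},
])

```text
time: 8.93
ee_pos: [0.5342, 0.1488, 0.0102]
eef_rot: [0.745, 0.667, -0.0, 0.0]
ft_force: [-5.3, -1.4, 6.0]
width: 0.0355
```

```bash
python3 - <<'E'
from plate import *
cmd([.476+.0582,.1355+.0133,.0102],83.7)
c=shot('side','s8'); c=shot('scene','c8');c=shot('wrist','w8')
a=load('c8')['img'][170:230,365:425]; b=load('s8')['img'][230:300,170:240]
cv2.imwrite('pics/m8.png',np.hstack([cv2.resize(a,(400,400),interpolation=cv2.INTER_CUBIC),cv2.resize(b,(400,400),interpolation=cv2.INTER_CUBIC)]))
s=r.read_state();c=load('w8');h=disc(c,proj(c,[s['ee_pos'][0],s['ee_pos'][1],.028])[0]);print(h)
for n in ('c8','s8'): print(n, proj(load(n),[[.6293,.159,.048],[.6293,.159,.033]]).round(1).tolist())
E
```

```text
t 8.925 pos [0.5342 0.1488 0.0102] F [-5.3 -1.4  6. ] w 0.0355
xyz mm [-0.  0. -0.] rot deg [-0.   0.1 -0. ]
(array([0.5339653 , 0.14820327, 0.1072527 ]), 45, np.float64(0.00025292708746151466))
c8 [[395.6, 212.7], [394.9, 215.7]]
s8 [[214.0, 270.4], [215.0, 273.4]]
```

View pics/m8.png

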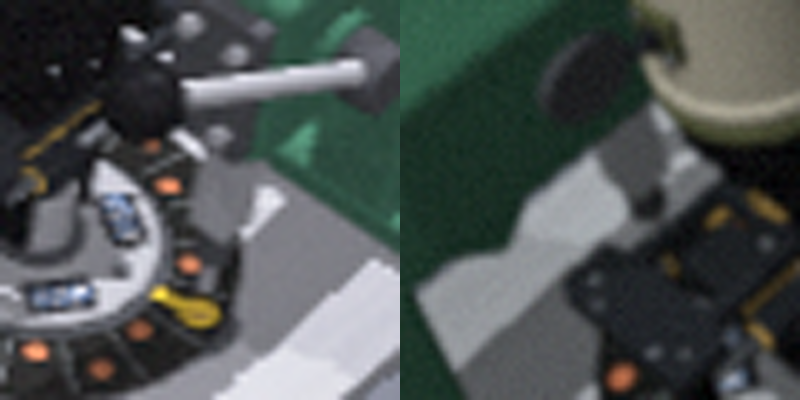

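Emit:
apply_moves([
  {"xyz": [0, 0, 0], "rotation": [0, 0, 0], "grip": 60},
  {"xyz": [0, 0, 0], "rotation": [0, 0, 0], "grip": 0},
  {"xyz": [0, 0, 0], "rotation": [0, 0, 0], "grip": 0},
  {"xyz": [0, 0, 0], "rotation": [0, 0, 0], "grip": 0},
  {"xyz": [0, 0, 0], "rotation": [0, 0, 0], "grip": 0},
])

```text
time: 9.7
ee_pos: [0.5342, 0.1488, 0.0102]
eef_rot: [0.745, 0.667, -0.0, 0.0]
ft_force: [-0.4, 0.2, -0.1]
width: 0.0778
```

Emit:
apply_moves([
  {"xyz": [0, 0, -30], "rotation": [0, 0, 0], "grip": 0},
  {"xyz": [0, 0, -70], "rotation": [0, 0, 0], "grip": 0},
  {"xyz": [0, -40, -110], "rotation": [0, 0, 0], "grip": 0},
  {"xyz": [0, -80, -150], "rotation": [0, 0, 0], "grip": 0},
  {"xyz": [0, -110, -150], "rotation": [0, 0, 0], "grip": 0},
])

```text
time: 10.32
ee_pos: [0.4251, 0.1622, 0.1627]
eef_rot: [0.745, 0.667, 0.001, 0.002]
ft_force: [0.9, -0.0, 0.9]
width: 0.0872
```

```bash
python3 - <<'E'
from plate import *
for n in ('wrist','scene','side'): shot(n,n+'9')
a=load('scene9')['img'][160:240,355:435]; b=load('side9')['img'][220:300,170:250]
cv2.imwrite('pics/m9.png',np.hstack([cv2.resize(a,(400,400),interpolation=cv2.INTER_CUBIC),cv2.resize(b,(400,400),interpolation=cv2.INTER_CUBIC)]))
s=r.read_state();print(s['time'],s['ee_pos'],s['ft_force'])
E
```

```text
10.475 [0.42454142 0.16088603 0.1606431 ] [ 0.2342475  -0.34498658 -0.17815463]
```

View pics/m9.png

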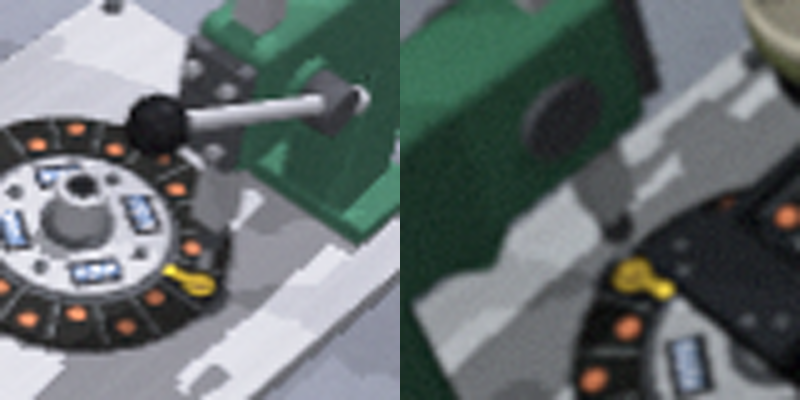

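View pics/wrist9.png

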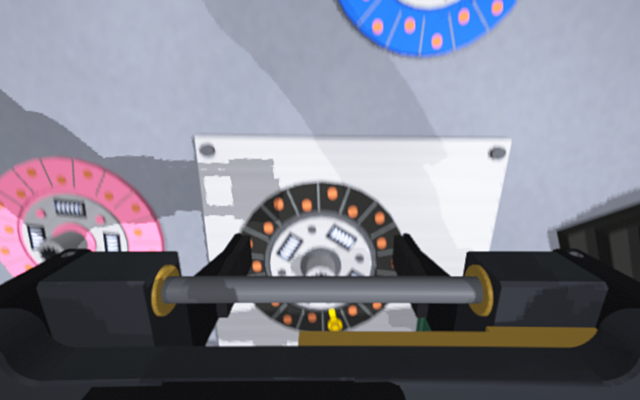

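```bash
python3 - <<'E'
from plate import *
c=load('wrist9'); p=fit(c,.6293,.16,-.11); print(p); hx=(318,262)
h=disc(c,hx)
print(h)
i=c['img'][300:340,310:360]; cv2.imwrite('pics/w9r.png',cv2.resize(i,None,fx=12,fy=12,interpolation=cv2.INTER_CUBIC))
print(onz(c,[(335,321)],.028))
for n in ('wrist9','scene9','side9'):
    print(n,proj(load(n),[[.6293,.1595,.048],[.6293,.1595,.033],[.6293,.1595,.028]]).round(1).tolist())
a=load('scene9')['img'][195:230,375:415]; b=load('side9')['img'][255:290,195:235]
cv2.imwrite('pics/m9b.png',np.hstack([cv2.resize(x,(400,350),interpolation=cv2.INTER_CUBIC) for x in (a,b)]))
E
```

```text
60 0.00023 0.00133
21 0.00232 0.00255
20 -0.00084 0.00018
[ 0.62594841  0.15717087 -0.1219768 ]
(array([0.5300123, 0.1488538, 0.1053699]), 32, np.float64(0.0003384912764046941))
[[0.61991814 0.15856861 0.028     ]]
wrist9 [[337.1, 337.7], [336.5, 329.3], [336.3, 326.6]]
scene9 [[395.6, 212.6], [395.0, 215.6], [394.8, 216.6]]
side9 [[213.9, 270.5], [214.9, 273.6], [215.3, 274.6]]
```

View pics/w9r.png

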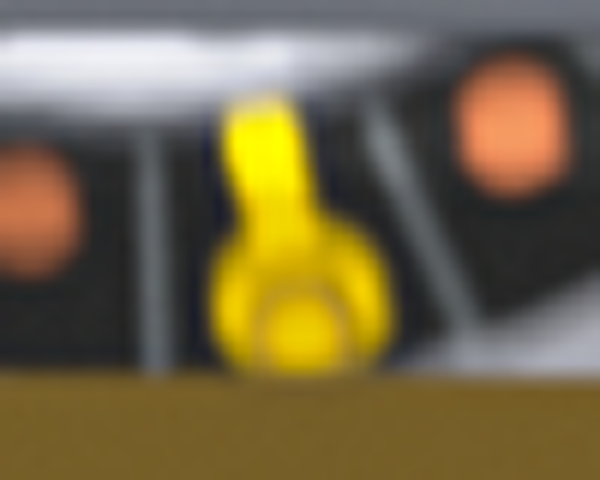

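View pics/m9b.png

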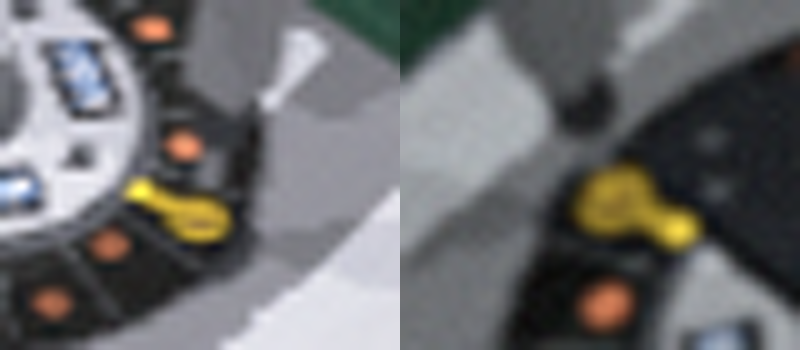

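```bash
python3 - <<'E'
from plate import *
c=shot('wrist','w10'); s=r.read_state();print(s['time'],s['ee_pos'])
p=fit(c,.6293,.1595,-.115); print(p)
print(disc(c,proj(c,[.534,.1482,.028])[0]))
k=yellow(c,(310,290,365,345)); 
i=c['img'][300:340,310:360]; cv2.imwrite('pics/w10r.png',cv2.resize(i,None,fx=12,fy=12,interpolation=cv2.INTER_CUBIC))
i=c['img'][120:345,170:530]; cv2.imwrite('pics/w10.png',cv2.resize(i,None,fx=2.2,fy=2.2,interpolation=cv2.INTER_CUBIC))
E
```

```text
10.525 [0.42523141 0.16067619 0.16040525]
60 0.0 0.00019
20 0.00213 0.0026
19 -0.00071 0.00016
[ 0.62947038  0.1575499  -0.11918472]
(array([0.53026678, 0.14862749, 0.10455412]), 39, np.float64(0.0002477796916149463))
```

View pics/w10r.png

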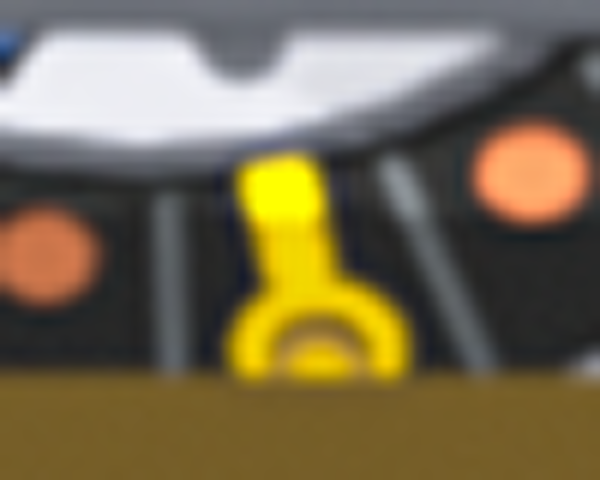

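View pics/w10.png

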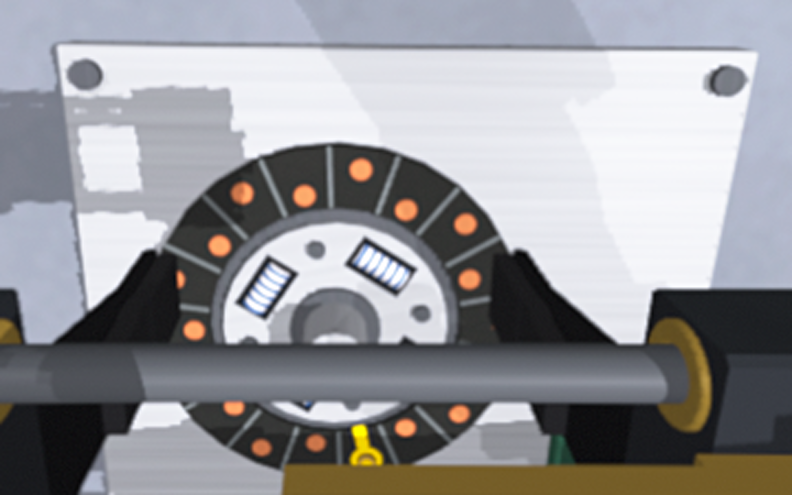

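```bash
cat > e.py <<'E'
from plate import *
c=load('w10'); print('ring',onz(c,[(336.4,328.8)],.028))
# edges separately
X=np.array([np.cos(-.119),np.sin(-.119)]);Y=np.array([-X[1],X[0]]);O=np.array([.6295,.1575])
for n in ('w3','w6','w7','w10'):
    c=load(n)
    for sgn,v in ((-1,-.165),(1,.195)):
        e=edge(c,O-.24*X+v*Y,O+.07*X+v*Y,sgn*Y)
        if len(e): d=(e-O)@Y-v; print(n,sgn,len(e),np.median(d).round(5),np.percentile(d,[10,90]).round(4), np.percentile((e-O)@X,[0,100]).round(3))
    e=edge(c,O-.25*X-.15*Y,O-.25*X+.18*Y,-X)
    if len(e): d=(e-O)@X+.25; print(n,'x',np.median(d).round(5),np.percentile(d,[10,90]).round(4))
# copper-inlier: disc outer edge using only unobstructed angles
c=load('w10'); 
img=c['img'].astype(np.float32).max(axis=2); h0=np.array([.534,.1482])
for it in range(4):
    E=[]
    for a in np.radians(np.arange(0,360,2)):
        rr=np.arange(.100,.114,.0003);P=np.c_[h0[0]+rr*np.cos(a),h0[1]+rr*np.sin(a),np.full(len(rr),.028)]
        uv=proj(c,P).astype(np.float32)
        if uv[:,1].max()>232 or uv[:,0].min()<200: continue
        g=cv2.remap(img,uv[:,0],uv[:,1],cv2.INTER_LINEAR).ravel(); d=np.gradient(cv2.GaussianBlur(g.reshape(-1,1),(1,9),2).ravel());k=d.argmax()
        if d[k]>2: E.append(P[k,:2])
    E=np.array(E); s=least_squares(lambda p:np.hypot(*(E-p).T)-.1072,h0,loss='soft_l1',f_scale=.0005); h0=s.x
print('hub',h0,len(E),s.fun.std())
E
python3 e.py
```

```text
ring [[0.62961273 0.15767128 0.028     ]]
w3 -1 21 0.0004 [0.0004 0.0008] [-0.24  -0.135]
w3 1 20 -0.0008 [-0.0062  0.0066] [-0.24 -0.14]
w3 x 0.0 [-0.0004  0.0001]
w6 -1 18 0.0008 [0.0004 0.0008] [-0.24  -0.151]
w6 x 0.0 [-0.      0.0017]
w7 -1 26 0.0004 [0.0004 0.0008] [-0.229 -0.098]
w7 1 5 -0.0072 [-0.0102 -0.0046] [-0.124 -0.103]
w10 -1 20 0.0004 [0.0004 0.0064] [-0.24 -0.14]
w10 1 19 -0.0008 [-0.0008 -0.0004] [-0.24  -0.145]
w10 x 0.0 [-0.0004  0.    ]
hub [0.53326095 0.14820672] 61 0.0005706576632523025
```

```bash
python3 - <<'E'
from plate import *
O=np.array([.6295,.1575]);X=np.array([np.cos(-.119),np.sin(-.119)]);Y=np.array([-X[1],X[0]])
c1=load('scene9');c2=load('side0')
a=c1['img'][165:205,365:425]; b=c2['img'][145:175,210:255]
cv2.imwrite('pics/kn.png',np.hstack([cv2.resize(a,(400,267),interpolation=cv2.INTER_CUBIC),cv2.resize(b,(400,267),interpolation=cv2.INTER_CUBIC)]))
for xo in (.02,.03,.04,.05,.06):
    k=np.r_[O+xo*X+(.022-.2*np.cos(.5))*Y,.215+.2*np.sin(.5)]
    print(xo,k.round(4),proj(c1,k).round(1),proj(c2,k).round(1))
P=cloud(c1); print(P[184,386],P[183,389])
P=cloud(c2)
for v,u in ((159,231),(161,231),(160,229)): print(P[v,u])
E
```

```text
0.02 [0.6311 0.0027 0.3109] [[378.7 180.2]] [[237.5 164.1]]
0.03 [0.6411 0.0015 0.3109] [[381.6 182.2]] [[234.7 162.4]]
0.04 [6.510e-01 3.000e-04 3.109e-01] [[384.5 184.1]] [[231.9 160.7]]
0.05 [ 0.6609 -0.0009  0.3109] [[387.4 186.1]] [[229.2 159. ]]
0.06 [ 0.6709 -0.0021  0.3109] [[390.4 188.1]] [[226.4 157.4]]
[ 0.66081345 -0.01073143  0.325701  ] [ 0.66464581 -0.00267419  0.32580266]
[0.64454915 0.00793052 0.32456007]
[0.64364979 0.01000134 0.32015317]
[0.64865734 0.01113049 0.32181565]
```

View pics/kn.png

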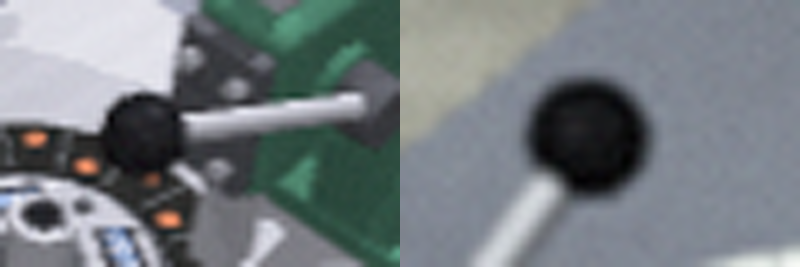

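```bash
python3 - <<'E'
from h import *
cmd([.655,0,.325],83.2)
cmd([.45,.13,.325],83.2)
E
```

```text
t 10.525 pos [0.4252 0.1607 0.1604] F [ 1.6 -1.  -0.1] w 0.0871
xyz mm [-134.7  246.2 -164.1] rot deg [0.1 0.1 0.5]
t 10.525 pos [0.4252 0.1607 0.1604] F [ 1.6 -1.  -0.1] w 0.0871
xyz mm [ -28.    28.2 -164.5] rot deg [0.1 0.1 0.5]
```

Emit:
apply_moves([
  {"xyz": [0, 0, -45], "rotation": [0, 0, 0], "grip": 255},
  {"xyz": [-10, 0, -100], "rotation": [0, 0, 0], "grip": 255},
  {"xyz": [-30, 15, -150], "rotation": [0, 0, 0], "grip": 255},
  {"xyz": [-60, 35, -174], "rotation": [0, 0, 0], "grip": 255},
  {"xyz": [-90, 70, -174], "rotation": [0, 0, 0.5], "grip": 255},
])

```text
time: 11.15
ee_pos: [0.4868, 0.0626, 0.3366]
eef_rot: [0.748, 0.664, 0.001, 0.002]
ft_force: [0.3, 0.2, -0.4]
width: 0.0451
```

```bash
python3 - <<'E'
from h import *
cmd([.655,0,.335],83.2)
E
```

```text
t 11.15 pos [0.4868 0.0626 0.3366] F [ 0.3  0.2 -0.4] w 0.0451
xyz mm [-42.1 174.5   2.5] rot deg [ 0.3  0.1 -0. ]
```

Emit:
apply_moves([
  {"xyz": [-20, 40, 0], "rotation": [0.3, 0, 0], "grip": 255},
  {"xyz": [-35, 85, 0], "rotation": [0.3, 0, 0], "grip": 255},
  {"xyz": [-42, 130, 0], "rotation": [0.3, 0, 0], "grip": 255},
  {"xyz": [-42, 165, 0], "rotation": [0.3, 0, 0], "grip": 255},
  {"xyz": [-42, 174, 0], "rotation": [0.3, 0, 0], "grip": 255},
])

```text
time: 11.78
ee_pos: [0.6565, -0.001, 0.3343]
eef_rot: [0.749, 0.663, -0.002, -0.001]
ft_force: [-1.3, -0.4, 0.2]
width: 0.0019
```

```bash
python3 - <<'E'
from h import *
cmd([.655,0,.325],83.2)
for n in ('scene','side'): shot(n,n+'11')
a=load('scene11')['img'][110:230,340:460]; b=load('side11')['img'][90:210,170:290]
cv2.imwrite('pics/m11.png',np.hstack([cv2.resize(x,(400,400),interpolation=cv2.INTER_CUBIC) for x in (a,b)]))
E
```

```text
t 11.775 pos [ 0.6565 -0.001   0.3343] F [-1.3 -0.4  0.2] w 0.0019
xyz mm [ 0.9 -1.6  9.3] rot deg [-0.3  0.  -0.1]
```

View pics/m11.png

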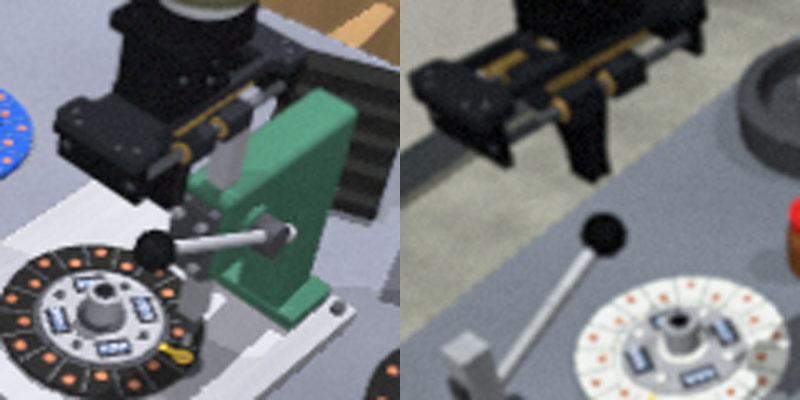

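Emit:
apply_moves([
  {"xyz": [1, -1.5, 25], "rotation": [-0.3, 0, 0], "grip": 255},
  {"xyz": [0, -1.5, 40], "rotation": [-0.3, 0, 0], "grip": 255},
  {"xyz": [-8, -1.5, 57], "rotation": [-0.3, 0, 0], "grip": 255},
  {"xyz": [-14, -1.5, 76], "rotation": [-0.3, 0, 0], "grip": 255},
  {"xyz": [-19, -1.5, 95], "rotation": [-0.3, 0, 0], "grip": 255},
])

```text
time: 12.5
ee_pos: [0.6513, -0.0213, 0.2417]
eef_rot: [0.749, 0.663, 0.0, 0.003]
ft_force: [-0.2, -4.5, 7.5]
width: 0.0002
```

```bash
python3 - <<'E'
from h import *
s=r.read_state(); z=s['ee_pos'][2]; print(s['ee_pos'],s['ft_force'],s['joint_positions'].round(2))
O=np.array([.6295,.1575]);a=-.119;X=np.array([np.cos(a),np.sin(a)]);Y=np.array([-X[1],X[0]])
d=s['ee_pos'][:2]-O; print('press xy',d@X,d@Y)
for n in ('side',): shot(n,n+'12')
b=load('side12')['img'][110:290,130:310]; cv2.imwrite('pics/m12.png',cv2.resize(b,(540,540),interpolation=cv2.INTER_CUBIC))
E
```

```text
[ 0.65130576 -0.0212669   0.2417289 ] [-0.22801411 -4.51320507  7.46772909] [ 0.43  0.45 -0.68  1.28  0.28  1.5   1.23]
press xy 0.04287463449866931 -0.1749138673583581
```

View pics/m12.png

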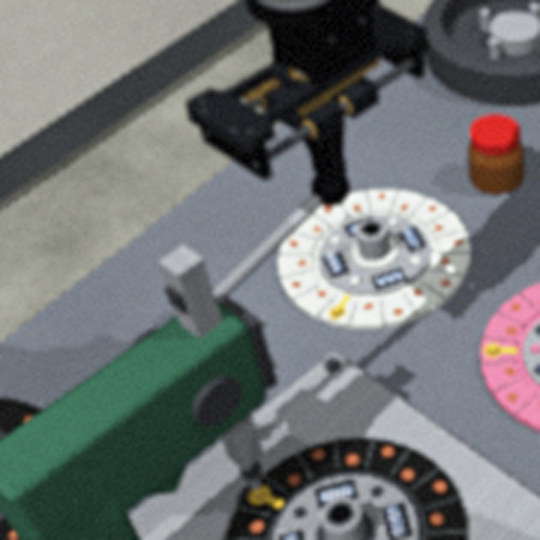

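Emit:
apply_moves([
  {"xyz": [-3, 0, 22], "rotation": [0, 0, 0], "grip": 255},
  {"xyz": [-3, 0, 43], "rotation": [0, 0, 0], "grip": 255},
  {"xyz": [-2, 0, 60], "rotation": [0, 0, 0], "grip": 255},
  {"xyz": [-1, 0, 75], "rotation": [0, 0, 0], "grip": 255},
  {"xyz": [1, 0, 85], "rotation": [0, 0, 0], "grip": 255},
])

```text
time: 13.18
ee_pos: [0.6512, -0.024, 0.1555]
eef_rot: [0.75, 0.661, -0.001, 0.004]
ft_force: [-4.8, -7.3, 12.4]
width: 0.0002
```

```bash
python3 - <<'E'
from h import *
s=r.read_state(); z=s['ee_pos'][2]; print(s['ee_pos'],s['ft_force'],'phi',np.arcsin((z-.199)/.2))
E
```

```text
[ 0.65118317 -0.02397336  0.15551438] [-4.84520948 -7.33903051 12.38869203] phi -0.21917876905857644
```

Emit:
apply_moves([
  {"xyz": [2, 0, 6], "rotation": [0, 0, 0], "grip": 255},
  {"xyz": [3, 0, 11], "rotation": [0, 0, 0], "grip": 255},
  {"xyz": [4, 0, 15], "rotation": [0, 0, 0], "grip": 255},
  {"xyz": [4, 0, 17], "rotation": [0, 0, 0], "grip": 255},
  {"xyz": [4, 0, 17], "rotation": [0, 0, 0], "grip": 255},
])

```text
time: 13.8
ee_pos: [0.6516, -0.0214, 0.1405]
eef_rot: [0.75, 0.661, -0.002, 0.005]
ft_force: [-5.3, -4.1, 11.8]
width: 0.0005
```

```bash
python3 - <<'E'
from h import *
s=r.read_state(); z=s['ee_pos'][2]; print(s['ee_pos'],s['ft_force'],'phi',np.arcsin((z-.199)/.2))
for n in ('side','scene'): shot(n,n+'13')
b=load('side13')['img'][140:300,150:310]; a=load('scene13')['img'][130:250,340:460]; cv2.imwrite('pics/m13.png',np.hstack([cv2.resize(x,(400,400),interpolation=cv2.INTER_CUBIC) for x in (a,b)]))
E
```

```text
[ 0.65161461 -0.02144956  0.14054415] [-5.30518534 -4.06640424 11.79525055] phi -0.29660930402107444
```

View pics/m13.png

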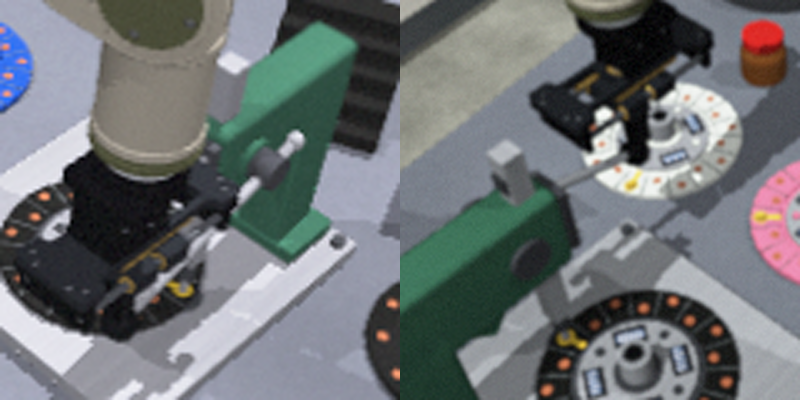

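Emit:
apply_moves([
  {"xyz": [0, 0, 3], "rotation": [0, 0, 0], "grip": 255},
  {"xyz": [1, 0, 6], "rotation": [0, 0, 0], "grip": 255},
  {"xyz": [1, 0, 6], "rotation": [0, 0, 0], "grip": 255},
])

```text
time: 14.28
ee_pos: [0.6518, -0.0209, 0.1373]
eef_rot: [0.751, 0.661, -0.001, 0.006]
ft_force: [-6.9, -2.2, 15.8]
width: 0.0006
```

Emit:
apply_moves([
  {"xyz": [0, 0, 4], "rotation": [0, 0, 0], "grip": 255},
  {"xyz": [0, 0, 7], "rotation": [0, 0, 0], "grip": 255},
  {"xyz": [0, 0, 7], "rotation": [0, 0, 0], "grip": 255},
])

```text
time: 14.65
ee_pos: [0.652, -0.0202, 0.1339]
eef_rot: [0.75, 0.661, -0.001, 0.007]
ft_force: [-9.1, -0.5, 21.4]
width: 0.0005
```

Emit:
apply_moves([
  {"xyz": [0, 0, 5], "rotation": [0, 0, 0], "grip": 255},
  {"xyz": [0, 0, 9], "rotation": [0, 0, 0], "grip": 255},
  {"xyz": [0, 0, 9], "rotation": [0, 0, 0], "grip": 255},
])

```text
time: 15.02
ee_pos: [0.6523, -0.0192, 0.1296]
eef_rot: [0.75, 0.661, 0.0, 0.008]
ft_force: [-12.7, 1.9, 28.1]
width: 0.0004
```

```bash
python3 - <<'E'
from h import *
s=r.read_state(); print(s['ee_pos'],s['ft_force'],Ro.from_quat(s['eef_rot']).as_matrix()[:,2])
shot('side','side14')
b=load('side14')['img'][140:300,150:310]; a=load('side13')['img'][140:300,150:310]; cv2.imwrite('pics/m14.png',np.hstack([cv2.resize(x,(400,400),interpolation=cv2.INTER_CUBIC) for x in (a,b)]))
E
```

```text
[ 0.65234534 -0.01916688  0.12956289] [-12.7331962    1.90102204  28.13246257] [ 0.01057612 -0.0110306  -0.99988323]
```

View pics/m14.png

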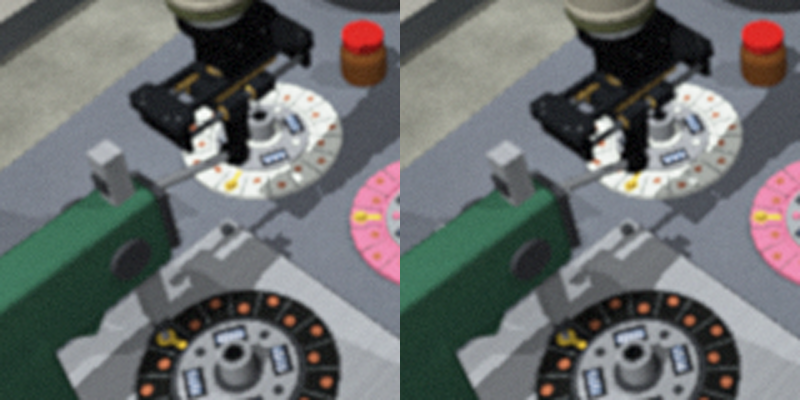

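Emit:
apply_moves([
  {"xyz": [-2, 0, -20], "rotation": [0, 0, 0], "grip": 255},
  {"xyz": [-7, 0, -60], "rotation": [0, 0, 0], "grip": 255},
  {"xyz": [-5, 0, -110], "rotation": [0, 0, 0], "grip": 255},
  {"xyz": [3, 0, -160], "rotation": [0, 0, 0], "grip": 255},
  {"xyz": [10, 0, -205], "rotation": [0, 0, 0], "grip": 255},
])

```text
time: 15.7
ee_pos: [0.651, -0.0065, 0.3375]
eef_rot: [0.75, 0.661, 0.001, 0.008]
ft_force: [-0.1, 0.1, -0.6]
width: 0.0007
```

```bash
python3 - <<'E'
from h import *
for n in ('side','scene'): shot(n,n+'15')
s=r.read_state(); print(s['time'],s['ee_pos'],s['ft_force'])
b=load('side15')['img'][100:290,130:320]; a=load('scene15')['img'][130:250,340:460]; cv2.imwrite('pics/m15.png',np.hstack([cv2.resize(x,(400,400),interpolation=cv2.INTER_CUBIC) for x in (a,b)]))
E
```

```text
15.8 [ 0.65240678 -0.00501298  0.34079782] [ 0.20485009  0.24668661 -0.12020638]
```

View pics/m15.png

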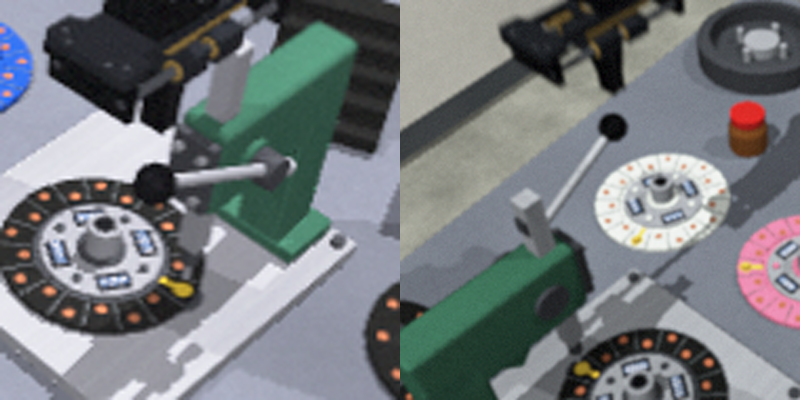

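Emit:
apply_moves([
  {"xyz": [0, -45, 0], "rotation": [0, 0, 0], "grip": 255},
  {"xyz": [10, -90, 0], "rotation": [0, 0, 0], "grip": 255},
  {"xyz": [40, -130, 0], "rotation": [0, 0, 0], "grip": 255},
  {"xyz": [70, -160, 30], "rotation": [0, 0, 0], "grip": 255},
  {"xyz": [100, -185, 70], "rotation": [0, 0, 0], "grip": 255},
])

```text
time: 16.42
ee_pos: [0.4817, 0.1175, 0.2662]
eef_rot: [0.75, 0.661, 0.004, 0.011]
ft_force: [1.5, 1.3, -0.6]
width: 0.0006
```

Emit:
apply_moves([
  {"xyz": [18, -5, 40], "rotation": [0, 0, 0], "grip": 255},
  {"xyz": [30, -8, 80], "rotation": [0, 0, 0], "grip": 255},
  {"xyz": [30, -8, 95], "rotation": [0, 0, 0], "grip": 255},
  {"xyz": [30, -8, 95], "rotation": [0, 0, 0], "grip": 255},
])

```text
time: 16.92
ee_pos: [0.4793, 0.1464, 0.1706]
eef_rot: [0.75, 0.661, 0.004, 0.011]
ft_force: [-0.4, -0.6, 0.8]
width: 0.0003
```

```bash
python3 - <<'E'
from plate import *
for n in ('scene','side','wrist'): shot(n,n+'16')
s=r.read_state(); print(s['time'],s['ee_pos'],s['ft_force'])
c=load('wrist16'); k=proj(c,[.6295,.1575,.028])[0];print(k)
x,y=int(k[0]),int(k[1]); i=c['img'][max(y-30,0):y+20,x-30:x+30]; cv2.imwrite('pics/w16r.png',cv2.resize(i,(480,400),interpolation=cv2.INTER_CUBIC))
a=load('scene16')['img'][195:230,375:415]; b=load('side16')['img'][255:290,195:235]
cv2.imwrite('pics/m16b.png',np.hstack([cv2.resize(x,(400,350),interpolation=cv2.INTER_CUBIC) for x in (a,b)]))
E
```

```text
17.075 [0.48046667 0.1468953  0.17225648] [ 0.18683113 -0.41749011  0.55681564]
[344.72512506 283.741938  ]
```

View pics/w16r.png

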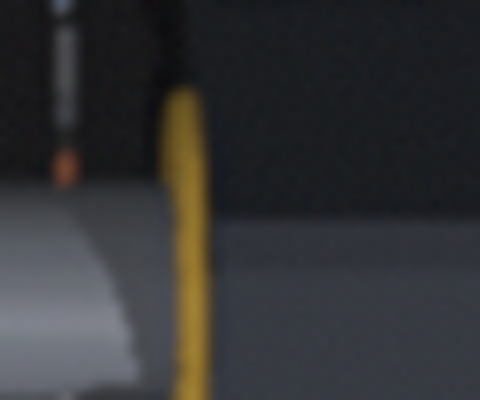

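View pics/m16b.png

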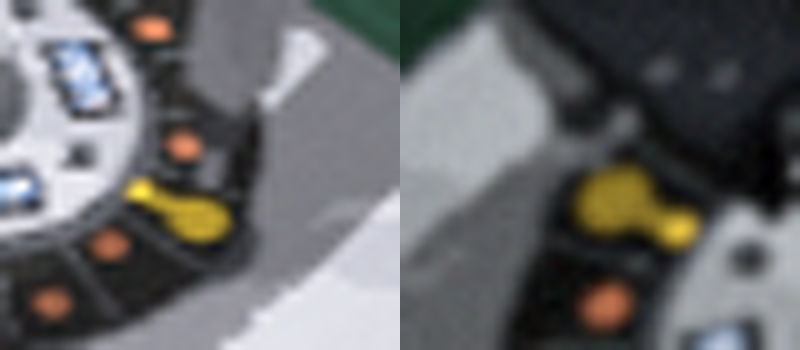

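View pics/wrist16.png

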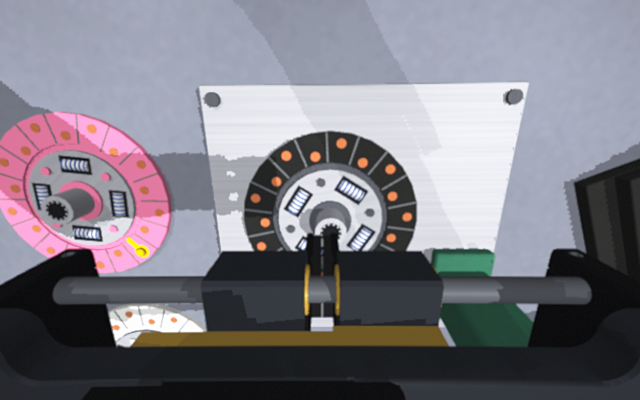

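```bash
python3 - <<'E'
from plate import *
for n,b in (('scene',(375,170,400,200)),('side',(215,145,248,175))):
    for t in ('0','16'):
        c=load(n+t); x0,y0,x1,y1=b; m=(c['img'][y0:y1,x0:x1].max(2)<45); v,u=np.nonzero(m); print(n,t,len(u),(u.mean()+x0).round(1),(v.mean()+y0).round(1))
    d=np.abs(load(n+'0')['img'].astype(int)-load(n+'16')['img']).max(2)
    print('jar/hammer diff', (d[300:400,215:335]>60).sum() if n=='scene' else (d[130:195,280:360]>60).sum())
E
```

```text
scene 0 105 386.0 185.1
scene 16 124 385.5 186.3
jar/hammer diff 0
side 0 113 230.7 160.2
side 16 0 nan nan
jar/hammer diff 1042<stdin>:4: RuntimeWarning: Mean of empty slice.
  ret = ret.dtype.type(ret / rcount)
```

```bash
python3 -c "
from bench import r
print(r.close_job())"
```

```text
the job is handed in; nothing more can be done
None
```

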